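# Shut and rack the dry flip-top bottle, open the wet one

### The job

The tall flip-top bottle lying in the dish drainer is dry: stand it upright on the big cork trivet and let go of it with its cap still open, press the cap fully shut there, then take it up again and stand it upright in the empty cell of the steel rack, the one with the round cork pad. The squat flip-top bottle in the rack is still wet inside: flip its cap open to upright or further back so it can air, leaving that bottle standing in its cell. Leave the tumbler, the rice bowl, the saucer and the wooden cup where they are.

Things in the scene. Friction and masses are not known exactly. Their poses are not given: they have to be found in the camera images.
- tall: Tall flip-top bottle, white ceramic, square 44 x 44 mm, body 96 mm high, grey collar 38 x 38 mm from 96 to 104 mm, then the lid. About 250 g, loose; at first it lies on its side in the drainer's tray, lid open. Origin: centre of its underside; z runs towards the cap. The lid's hinge is on the +y side, its tab at -y when shut; the +x and -x faces are plain.
- tall_lid (a joint): Lid of the tall bottle, rad: 0 shut, grows as it opens, 2.0 at the stop. It stays where it is left (light friction). The lid is a 42 x 42 x 8 mm plate with a thumb tab 12 mm wide (along x), 8 mm thick that sticks out about 11 mm beyond its free edge; shut, its upper face is 112 mm above the bottle's underside.
- tall_hinge (a point): Hinge line's middle on the tall bottle: at (0, 21, 104) mm in the bottle's frame; the hinge axis is parallel to the bottle's x.
- squat: Squat flip-top bottle, same make: square 50 x 50 mm, body 66 mm high, collar 44 x 44 mm to 74 mm, shut lid's upper face at 82 mm. About 350 g, loose, upright in one cell of the rack, tab side roughly facing the rack's -x side. Origin: centre of its underside; z up; hinge on its +y side, thumb tab on its -y side.
- squat_lid (a joint): Lid of the squat bottle, rad: 0 shut (as at the start), 1.57 upright, 2.0 at the stop. It stays where it is left. Plate 48 x 48 x 8 mm, tab 12 mm wide (along x), 8 mm thick, sticking out about 21 mm beyond the free edge.
- squat_hinge (a point): Hinge line's middle on the squat bottle: at (0, 24, 74) mm in the bottle's frame; the hinge axis is parallel to the bottle's x.
- squat_tab (a point): Middle of the squat lid's thumb tab (moves with the lid), 59 mm from the hinge line.
- rack: Fixed stainless rack, 74 x 224 mm, 45 mm high, open on top: three cells in a row along its y at -72, 0 and +72 mm, each 66 mm (x) by about 68 mm (y) inside, walls 4 mm, floor 4 mm thick. Origin: centre of its underside.
- pad: Round cork pad, 48 mm across and 3 mm thick, fixed on the floor of the empty cell. Origin: centre of its underside.
- trivet: Round cork trivet, 150 mm across, 8 mm thick, fixed on the ledge. Origin: centre of its underside.
- drainer: Fixed blue plastic dish drainer: drip tray 300 x 340 mm, walls 6 mm thick and 35 mm high, floor 6 mm thick; a row of 8 mm pins, 46 mm high, stands along y = 45 mm; a 75 mm high rail runs along its +y edge; a small spout sticks out 60 mm at +x. Origin: centre of its underside.
- tumbler: Glass tumbler, 70 mm across, 100 mm high, in the drainer. Origin: centre of its underside.
- bowl: Steel rice bowl, 100 mm across, 50 mm high, in the drainer. Origin: centre of its underside.
- cup: Empty wooden chopstick cup, 52 mm across, 100 mm high, in one cell of the rack. Origin: centre of its underside.
- saucer: Small green saucer, 100 mm across, 18 mm high, on the ledge. Origin: centre of its underside.
There are look-alikes about, which are no part of the job. What is shaped like the squat but green or orange is not meant.

How it is judged (in metres and radians):
On the way, in this order (a step that is already met when the one before it is completed fails the run):
1. the tall bottle stands upright on the trivet, let go, its cap still open (horizontal distance between tall and trivet below 0.05 m and z of tall in the frame of trivet between 0.004 and 0.012 m and angle between tall's own z axis and vertical below 0.1 rad and contact force between the fingers and tall below 0.1 N and value of joint tall_lid above 0.8 rad), for 0.2 s.
2. the tall bottle's cap is shut while it stands upright on the trivet, not held (horizontal distance between tall and trivet below 0.05 m and z of tall in the frame of trivet between 0.004 and 0.012 m and angle between tall's own z axis and vertical below 0.1 rad and contact force between the fingers and tall below 0.1 N and value of joint tall_lid below 0.1 rad), for 0.2 s.
At the end, for the whole second after the job is handed in: The tall bottle stands upright (within 0.1 rad) on the floor of the padded cell (centre within 20 mm of the pad's), its lid shut (under 0.1 rad); the squat bottle stands upright in its own cell (moved under 25 mm), its lid open beyond 1.3 rad; both at rest (horizontal distance between tall and pad below 0.02 m and z of tall in the frame of pad between -0.001 and 0.008 m and angle between each of tall, squat's own z axis and vertical below 0.1 rad and value of joint tall_lid below 0.1 rad and value of joint squat_lid above 1.3 rad and distance of squat from where it was at the start of the episode below 0.025 m and linear speed of each of tall, squat below 0.02 m/s); the robot touches nothing.
It fails at once if the tumbler is shifted by more than 25 mm or tipped by more than 0.35 rad (distance of tumbler from where it was at the start of the episode above 0.025 m or angle between tumbler's own z axis and vertical above 0.35 rad).
It fails at once if the bowl is shifted by more than 25 mm or tipped by more than 0.35 rad (distance of bowl from where it was at the start of the episode above 0.025 m or angle between bowl's own z axis and vertical above 0.35 rad).
It fails at once if the saucer is shifted by more than 25 mm or tipped by more than 0.35 rad (distance of saucer from where it was at the start of the episode above 0.025 m or angle between saucer's own z axis and vertical above 0.35 rad).
It fails at once if the cup is shifted by more than 25 mm or tipped by more than 0.35 rad (distance of cup from where it was at the start of the episode above 0.025 m or angle between cup's own z axis and vertical above 0.35 rad).
It also fails if it takes over 72 s, if anything falls off the work surface, if the arm or the gripper's body presses on something with over 40 N, if the wrist force passes 120 N, or if a joint passes its speed limit or range.

### The arm

A 6-joint arm with a two-finger parallel gripper is mounted at the origin on the work surface. World frame = base frame: x ahead of the robot, y to its left, z up, the work surface at z = 0. Lengths are in mm, angles in rad, forces in N, time in s.
With the tool pointing down it reaches from about 275 to 750 mm from the base axis. Payload 10.2 kg.
Tool frame: the origin (TCP) lies on the centre line of the jaws, within the pads' length; the fingertips stand 25 mm ahead of it and the grasp point (between the pads) lies 6 mm ahead of it (r.tcp_to_tips is the distance from the TCP to the fingertips, in mm); z points along the fingers, y is the line along which they close (so a half turn about z gives the same grasp; the last joint's range is limited). The gripper opens to 85 mm and grips with 20 to 120 N. Pads are 22 mm wide; open, the fingers measure 114 mm over their backs; the gripper's body (76 mm by 85 mm) begins 54 mm behind the grasp point. The pads swing forward as they close: fully open they stand 13 mm farther back than shut.
Start: joints at [-1.567, 0.313, 1.498, -0, 1.331, -0.223], TCP at [118.038, -511.565, 256.294] pointing down, gripper open.
Joint ranges: [-2.94, 2.94], [-0.97, 2.17], [0.19, 2.56], [-1.23, 4.37], [0.02, 3.11], [-2.88, 2.88]. Speed limits (rad/s): [2.39, 2.39, 3.01, 3.14, 3.14, 3.14].

### API

Orientations are given as a unit quaternion [x, y, z, w].
In Python, from plant import r gives the robot as it stands.
- The arm moves only by the tool servo_tool, never from a script. Its argument "rows" is a list of rows, each an object with "travel": the shift along the tool's x, y, z scaled (see below), a list of three; "rotation": the turn, a rotation vector about the tool's x, y, z scaled (see below), a list of three. A call has 1 to 8 rows; each row is the pose to reach, as a shift and turn from the pose commanded when the call began, along the tool's axes at that moment; what a row does not reach only later rows make up. The controller multiplies each number of a shift by 0.3 m and each number of a turn by 90 degrees. A row lasts 1/8 s, in which the tool goes at most 62.5 mm and 10.7 degrees, less where a joint would pass 70% of its speed; a pose out of reach is approached as far as the arm can. A call with a number of a shift or a turn outside -1 to 1 is refused whole. A call with a gripper value outside its range is refused whole. "hand" is the gripper's target within -1 to 1 (shut at 1, half-way at 0, fully open at -1), set as the call begins (left out, the last holds). The fingers move at their own pace and stop on an object; the grip force is fixed at half the most. Time passes only in rows, so rows that repeat a pose let the fingers close. It gives the time, the measured TCP pose, the force, the opening and the grip force at its end, in the units of the state.
- r.sense(): the state, without advancing time (a new reading comes with each control period).
- r.snapshot(name): name is "scene" or "top" or "wrist"; returns the picture (384x512x3 uint8, blue, green, red); there is no depth.
- r.camera_info(name): a dict with "vertical_fov" (degrees; the focal length in pixels is half the picture's height over the tangent of half this angle, whatever the lens; pixels are square), "cx", "cy" (the principal point, pixels), "k1" (the pictures are not rectified: a ray, as slopes to the right and down, at radius r is drawn at 1 + k1 r^2 times it, then the intrinsics apply), "extrinsics" (4x4, takes a point from camera to world coordinates). Camera axes: x right, y down, z forward; pixel columns grow to the right and rows downward; lengths in mm; the calibration is good to about 2 mm. A picture is of the moment at which its call begins: read the wrist's pose just before it. camera_info takes no time and is no camera call; for the wrist camera it gives the pose at the moment of the call.
- r.sign_off(): hands the job in; it is judged then, once.
The state is a dict: "clock": time; "q": joint angles; "qvel": joint speeds; "effort": joint torques, N m; "position": TCP position; "orientation": TCP orientation; "ft_force": force on the tool from outside, world axes, zero at the start; "wrist_torque": the same for the moment, N m; "finger_gap": finger opening in mm; "gripper_force": force on a finger pad.
Only numpy, scipy, OpenCV 4.12 (cv2) and the standard library are available. Lean on these libraries where they do the work, as an engineer would, in place of code of your own. Each camera call takes 0.05 s, during which the arm holds its last target. There are 200 camera calls.

## Working session

There is one attempt and no reset: what is moved stays moved. The work goes in short steps, Python scripts to look and compute and a tool call to move; the robot and the scene stay as the last step left them, time stands still between calls to the robot, and variables do not carry over. Pictures are saved under pics/ and viewed, at most 10 in all, crops included, and the job is handed in when it is done.

Besides the shell and the picture viewer there is one more tool, called in YAML: its name, and indented under it one key for each argument. servo_tool: Moves the arm, as the interface text tells. Its arguments: {"type":"object","properties":{"rows":{"type":"array"},"hand":{"type":"number"}},"required":["rows"]}

```bash
mkdir -p pics; ls; python3 - <<'E'
from plant import r
import cv2,numpy as np
for n in("scene","top"):
    cv2.imwrite(f"pics/{n}0.png",r.snapshot(n)); i=r.camera_info(n); print(n,i)
print(r.sense())
a=cv2.imread("pics/scene0.png");b=cv2.imread("pics/top0.png")
cv2.imwrite("pics/scene0b.png",cv2.resize(a,(800,600)));cv2.imwrite("pics/top0b.png",cv2.resize(b,(800,600)))
E
```

```text
pics
scene {'vertical_fov': 43.78738809573599, 'cx': 249.4837403739134, 'cy': 195.11931372493925, 'k1': -0.08445102795776391, 'extrinsics': array([[ 1.85092646e-01,  6.86213036e-01, -7.03457449e-01,
         1.44706883e+03],
       [ 9.82704770e-01, -1.33367619e-01,  1.28469501e-01,
        -1.39275698e+02],
       [-5.66099847e-03, -7.15069750e-01, -6.99030189e-01,
         9.35409651e+02],
       [ 0.00000000e+00,  0.00000000e+00,  0.00000000e+00,
         1.00000000e+00]])}
top {'vertical_fov': 52.21036939594995, 'cx': 255.93182865276012, 'cy': 191.81000439737772, 'k1': 0.03207670055530573, 'extrinsics': array([[-1.19836118e-02, -9.89136149e-01,  1.46513041e-01,
         4.15567930e+02],
       [-9.99910625e-01,  1.09854934e-02, -7.61974618e-03,
         8.52504889e+00],
       [ 5.92744835e-03, -1.46591259e-01, -9.89179391e-01,
         1.13962904e+03],
       [ 0.00000000e+00,  0.00000000e+00,  0.00000000e+00,
         1.00000000e+00]])}
{'clock': 0.1, 'q': array([-1.56739499e+00,  3.13417753e-01,  1.49836603e+00,  6.89123511e-09,
        1.33101542e+00, -2.23419696e-01]), 'qvel': array([-0.00011698, -0.00401846, -0.00170616, -0.00018362,  0.00074214,
        0.00181229]), 'effort': array([ 2.36290631e-03, -4.12905514e+01, -2.60142624e+01, -1.67110375e-04,
        3.06821312e-03, -2.41857776e-05]), 'position': array([ 118.03994677, -511.34714967,  255.77830878]), 'orientation': array([ 9.93575736e-01,  1.13167540e-01,  6.62348534e-05, -5.99623538e-04]), 'ft_force': array([-0.44924631, -0.06108768, -0.2180751 ]), 'wrist_torque': array([ 0.01162306,  0.01981028, -0.06565872]), 'gripper_force': 0.0, 'finger_gap': 85.53416475847607}
```

View pics/scene0b.png

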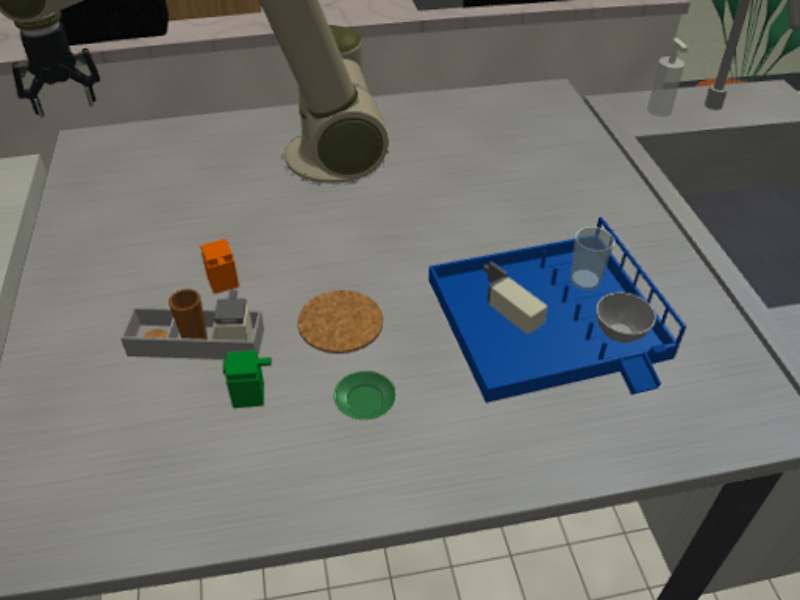

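View pics/top0b.png

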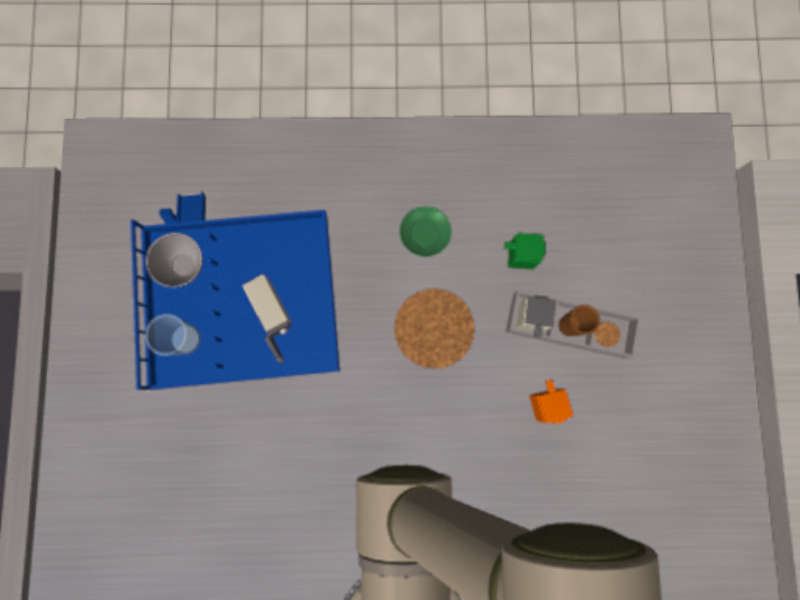

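The scene view shows the rack at left: pad at (155,335), cup at (187,315), and squat at (232,315) with its tab towards the robot. The trivet is at (340,320), and the tall bottle lies in the blue tray at (515,300) with its lid at (495,272). In the top view (up is +x, left is +y) the tall bottle is at (265,305), its lid seen edge-on at (275,347), the trivet at (434,328), squat at (540,312) and pad at (606,333).

```bash
cat > h.py <<'E'
import numpy as np,cv2
from scipy.spatial.transform import Rotation as R
def rays(i,uv,E=None):
    f=192/np.tan(np.radians(i["vertical_fov"]/2)); K=np.array([[f,0,i["cx"]],[0,f,i["cy"]],[0,0,1]])
    uv=np.asarray(uv,float).reshape(-1,1,2)
    p=cv2.undistortPoints(uv,K,np.array([i["k1"],0,0,0,0.]),None,None,None) if 0 else cv2.undistortPoints(uv,K,np.array([i["k1"],0,0,0.]))
    d=np.c_[p.reshape(-1,2),np.ones(len(uv))]; E=i["extrinsics"]
    return E[:3,3],d@E[:3,:3].T
def plane(i,uv,z):
    o,d=rays(i,uv); return o+d*((z-o[2])/d[:,2])[:,None]
def project(i,P):
    E=i["extrinsics"];f=192/np.tan(np.radians(i["vertical_fov"]/2));K=np.array([[f,0,i["cx"]],[0,f,i["cy"]],[0,0,1]])
    c=(np.asarray(P,float).reshape(-1,3)-E[:3,3])@E[:3,:3]
    return cv2.projectPoints(c,np.zeros(3),np.zeros(3),K,np.array([i["k1"],0,0,0.]))[0].reshape(-1,2)
def big(m,n=1):
    c,_=cv2.findContours(m.astype(np.uint8),cv2.RETR_EXTERNAL,cv2.CHAIN_APPROX_NONE); return sorted(c,key=cv2.contourArea)[::-1][:n]
def plan(s,pos,q):
    "travel and rotation from measured state to target"
    A=R.from_quat(s["orientation"]); t=A.inv().apply(np.asarray(pos)-s["position"])/300
    w=(A.inv()*R.from_matrix(q)).as_rotvec()/(np.pi/2); return t.round(3),w.round(3)
E
python3 - <<'E'
from h import *
from plant import r
i=r.camera_info("top"); im=cv2.imread("pics/top0.png"); hsv=cv2.cvtColor(im,cv2.COLOR_BGR2HSV)
H,S,V=[hsv[...,k].astype(int) for k in range(3)]
def roi(m,x0,x1,y0,y1):
    z=np.zeros_like(m);z[y0:y1,x0:x1]=m[y0:y1,x0:x1];return z
br=(H<20)&(S>90)
c=big(roi(br,245,310,180,240))[0];e=cv2.fitEllipse(c);print("trivet",plane(i,e[0],8),e)
c=big(roi(br,378,400,204,224))[0];print("pad",plane(i,np.mean(c.reshape(-1,2),0),7),cv2.boundingRect(c))
# rack rim outer
g=cv2.Canny(im,50,120)
m=roi((V<175)&(S<60),320,412,183,232)
# tall
w=roi((V>150)&(S<70)&(H<60),150,200,172,215)
c=big(w)[0];b=cv2.minAreaRect(c);print("tall px",b);P=plane(i,cv2.boxPoints(b),50);print(P, np.linalg.norm(np.diff(P,axis=0),axis=1))
print("V rack sample",hsv[200,335:410:6].tolist())
crop=lambda a,x0,x1,y0,y1,k:cv2.resize(a[y0:y1,x0:x1],None,fx=k,fy=k,interpolation=cv2.INTER_CUBIC)
A=crop(im,310,420,170,240,5);B=crop(im,145,215,170,240,5)
sc=cv2.imread("pics/scene0.png")
C=crop(sc,70,180,180,240,3); D=crop(sc,290,360,160,220,3)
o=np.zeros((600,800,3),np.uint8)
A=cv2.resize(A,(440,280));B=cv2.resize(B,(350,350));C=cv2.resize(C,(440,240));
o[:280,:440]=A;o[:350,445:795]=B;o[290:530,:440]=C;o[360:360+180,445:445+210]=D
cv2.imwrite("pics/c1.png",o)
E
```

```text
trivet [[529.6450994  -62.25458246   8.        ]] ((277.54937744140625, 209.83245849609375), (49.61748504638672, 50.18165588378906), 151.60861206054688)
pad [[ 520.51577543 -376.36950819    7.        ]] (378, 204, 19, 18)
tall px ((168.97232055664062, 193.44810485839844), (32.882354736328125, 14.941176414489746), 61.927513122558594)
[[606.69655307 284.5039407   50.        ]
 [626.42793512 248.03810477  50.        ]
 [543.57095963 203.31217084  50.        ]
 [524.31276443 239.55761965  50.        ]] [41.46184544 94.1577801  41.04400859]
V rack sample [[18, 41, 160], [173, 11, 95], [0, 11, 93], [173, 11, 94], [6, 18, 145], [12, 174, 85], [13, 175, 105], [12, 176, 106], [8, 51, 115], [13, 19, 121], [6, 18, 140], [4, 12, 143], [7, 16, 145]]
```

View pics/c1.png

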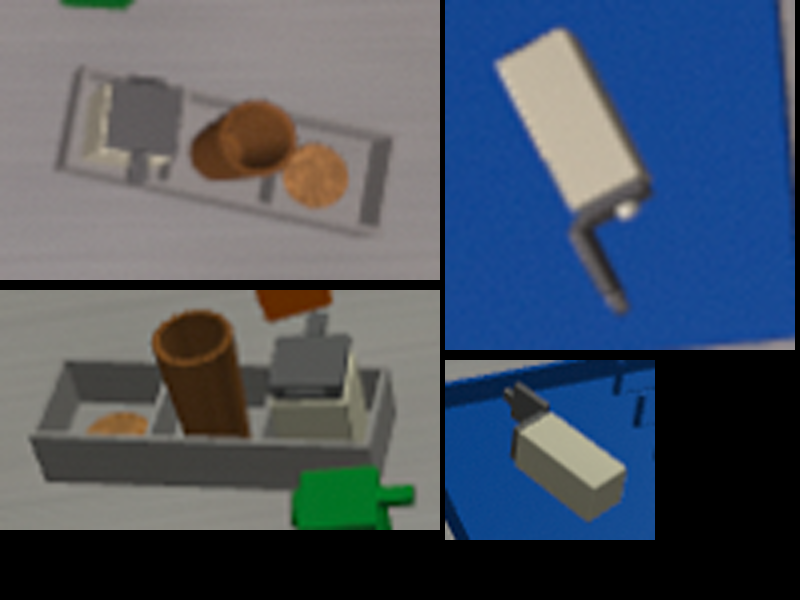

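```bash
python3 - <<'E'
from h import *
from plant import r
i=r.camera_info("top"); c=lambda p:np.array(p)/4+[310,170]
P=plane(i,c([(80,67),(392,136),(375,236),(55,170)]),45);print(P.round(1));print(np.linalg.norm(np.diff(P,axis=0,append=P[:1]),axis=1));m=P.mean(0);print("rack c",m)
u=(P[0]+P[3]-P[1]-P[2]);u/=np.linalg.norm(u);print("rack +y?",u,"pad pred",m-72*u,"squat cell",m+72*u, "padpx",plane(i,c([(315,176)]),7))
print("squat lid c, tab end",plane(i,c([(144.5,120),(138,183)]),86)); L=plane(i,c([(112,83),(183,90),(178,157),(105,150)]),86);print(L,np.linalg.norm(np.diff(L,axis=0),axis=1))
s=r.sense();print(R.from_quat(s["orientation"]).as_matrix())
w=r.camera_info("wrist");print(w["extrinsics"],w["vertical_fov"])
E
```

```text
[[ 589.8 -209.7   45. ]
 [ 538.4 -425.9   45. ]
 [ 468.7 -409.3   45. ]
 [ 517.  -189.2   45. ]]
[222.29627697  71.66265436 225.27723926  75.66834037]
rack c [ 528.48487438 -308.5213465    45.        ]
rack +y? [0.22279872 0.97486447 0.        ] pad pred [ 512.44336628 -378.71158812   45.        ] squat cell [ 544.52638248 -238.33110489   45.        ] padpx [[ 514.17006251 -383.64092856    7.        ]]
squat lid c, tab end [[ 546.48497135 -243.65596729   86.        ]
 [ 503.80959677 -237.30922544   86.        ]]
[[ 572.06225702 -222.76705066   86.        ]
 [ 566.72142752 -270.68367163   86.        ]
 [ 521.0904899  -265.04892298   86.        ]
 [ 526.36390925 -216.08123661   86.        ]] [48.21334903 45.9775256  49.2508199 ]
[[ 9.74386207e-01  2.24881123e-01 -4.09715490e-06]
 [ 2.24880964e-01 -9.74385497e-01  1.20653407e-03]
 [ 2.67334528e-04 -1.17655153e-03 -9.99999272e-01]]
[[ 2.24639457e-01 -9.39827182e-01 -2.57414030e-01  1.82647709e+02]
 [-9.74439584e-01 -2.17241284e-01 -5.72164445e-02 -4.96640897e+02]
 [-2.14738446e-03  2.63687491e-01 -9.64605772e-01  3.73604115e+02]
 [ 0.00000000e+00  0.00000000e+00  0.00000000e+00  1.00000000e+00]] 63.154102439322536
```

```bash
cat >> h.py <<'E'
def tilt(yaw,t,flip=1):
    "tool z: heading yaw, t from straight down; tool y horizontal"
    h=np.array([np.cos(yaw),np.sin(yaw),0]);z=h*np.sin(t)-np.array([0,0,np.cos(t)])
    y=flip*np.array([np.sin(yaw),-np.cos(yaw),0]);return np.c_[np.cross(y,z),y,z]
E
python3 - <<'E'
from h import *
from plant import r
s=r.sense();M=tilt(np.radians(-25),np.radians(45));print(r.tcp_to_tips)
print(plan(s,(437.6,-205.3,200),M))
im=cv2.imread("pics/top0.png");hsv=cv2.cvtColor(im,cv2.COLOR_BGR2HSV)
m=(hsv[...,0]<14)&(hsv[...,1]>220)&(hsv[...,2]>180);c=big(m)[0];print(plane(r.camera_info("top"),c.reshape(-1,2)[::6],82)[:,:2].round().tolist())
s2=dict(position=np.zeros(3),orientation=R.from_matrix(M).as_quat())
for w in [(0,0,-71.5),(0,0,-20)]: print(w,plan(s2,w,M)[0])
E
```

```text
25.0
(array([ 1.267, -0.754,  0.187]), array([-0.166,  0.481,  0.4  ]))
[[428.0, -249.0], [413.0, -251.0], [405.0, -243.0], [400.0, -229.0], [384.0, -234.0], [368.0, -238.0], [363.0, -251.0], [368.0, -252.0], [368.0, -260.0], [376.0, -268.0], [363.0, -267.0], [368.0, -275.0], [373.0, -286.0], [389.0, -282.0], [399.0, -280.0], [412.0, -275.0], [410.0, -264.0], [412.0, -257.0], [428.0, -255.0]]
(0, 0, -71.5) [-0.169 -0.     0.169]
(0, 0, -20) [-0.047 -0.     0.047]
```

servo_tool:
  rows:
    - {"travel": [0.2, -0.18, 0.03], "rotation": [-0.02, 0.06, 0.05]}
    - {"travel": [0.4, -0.36, 0.05], "rotation": [-0.06, 0.18, 0.15]}
    - {"travel": [0.6, -0.5, 0.06], "rotation": [-0.1, 0.3, 0.25]}
    - {"travel": [0.8, -0.6, 0.1], "rotation": [-0.14, 0.4, 0.34]}
    - {"travel": [1.0, -0.7, 0.14], "rotation": [-0.166, 0.48, 0.4]}
    - {"travel": [1.0, -0.75, 0.18], "rotation": [-0.166, 0.48, 0.4]}
    - {"travel": [1.0, -0.75, 0.18], "rotation": [-0.166, 0.48, 0.4]}
  hand: 1

```text
clock: 0.98
position: [360.2, -220.3, 200.2]
orientation: [0.903, -0.199, 0.372, 0.081]
ft_force: [-0.6, -0.5, 1.6]
finger_gap: 0.3
gripper_force: 0.0
```

```bash
python3 - <<'E'
from h import *
from plant import r
s=r.sense();print(s["clock"],s["position"],s["q"],s["finger_gap"]);M=tilt(np.radians(-25),np.radians(45))
for z in (128.5,72): 
  p=(437.6,-205.3,128.5) if z>100 else (488.9,-229.2,71.9); print(plan(s,p,M)); s=dict(position=np.array(p),orientation=R.from_matrix(M).as_quat())
# lift path
d=np.array([.99,-.11,0])
c0=np.array([-58,-16.])
for c in [(-57,8),(-50,30),(-38,42),(-22,48),(-5,50),(12,48)]:
    c=np.array(c)-c0; print(plan(dict(position=np.zeros(3),orientation=s["orientation"]),d*c[0]+[0,0,c[1]],M)[0])
E
```

```text
0.975 [ 360.15070226 -220.34317354  200.20747563] [-1.08272249 -0.13055032  2.35516568  1.08935568  0.50342574  0.04410902] 0.29804549091389776
(array([-0.017, -0.153,  0.32 ]), array([-0.003,  0.003,  0.001]))
(array([-0.   , -0.   ,  0.267]), array([0., 0., 0.]))
[ 0.059 -0.001 -0.054]
[ 0.126 -0.008 -0.091]
[ 0.181 -0.021 -0.092]
[ 0.231 -0.038 -0.071]
[ 0.273 -0.056 -0.038]
[ 0.307 -0.074  0.005]
```

servo_tool:
  rows:
    - {"travel": [-0.01, -0.1, 0.15], "rotation": [0, 0, 0]}
    - {"travel": [-0.017, -0.153, 0.32], "rotation": [0, 0, 0]}
    - {"travel": [-0.017, -0.153, 0.32], "rotation": [0, 0, 0]}
    - {"travel": [-0.017, -0.153, 0.32], "rotation": [0, 0, 0]}

```text
clock: 1.48
position: [437.8, -210.7, 129.7]
orientation: [0.903, -0.2, 0.372, 0.082]
ft_force: [-0.3, 0.8, 0.2]
finger_gap: 0.0
gripper_force: 0.0
```

servo_tool:
  rows:
    - {"travel": [0, 0, 0.1], "rotation": [0, 0, 0]}
    - {"travel": [0, 0, 0.2], "rotation": [0, 0, 0]}
    - {"travel": [0, 0, 0.25], "rotation": [0, 0, 0]}
    - {"travel": [0, 0, 0.265], "rotation": [0, 0, 0]}
    - {"travel": [0, 0, 0.265], "rotation": [0, 0, 0]}

```text
clock: 2.1
position: [488.0, -234.8, 75.2]
orientation: [0.902, -0.2, 0.373, 0.083]
ft_force: [-0.7, -0.6, 0.3]
finger_gap: -0.1
gripper_force: 0.0
```

```bash
python3 - <<'E'
from h import *
from plant import r
a=r.snapshot("scene");b=r.snapshot("wrist")
o=np.zeros((384,800,3),np.uint8);o[:300,:400]=cv2.resize(a[150:255,60:200],(400,300));o[:300,400:]=cv2.resize(b,(400,300));cv2.imwrite("pics/c2.png",o[:300]);s=r.sense();print(s["position"],s["ft_force"])
E
```

```text
[ 487.9209985  -234.51126475   75.22649339] [ 1.17505155 -0.44172932 -0.44325335]
```

View pics/c2.png

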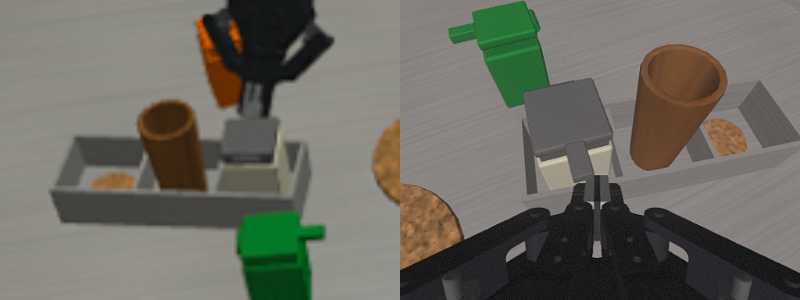

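The wrist crop shows the closed tips at (597,190) just under the tab at (580,165), about 7 mm to the right of it. I'll centre them and lift.

servo_tool:
  rows:
    - {"travel": [0, -0.025, 0], "rotation": [0, 0, 0]}
    - {"travel": [0.03, -0.025, -0.027], "rotation": [0, 0, 0]}
    - {"travel": [0.06, -0.025, -0.054], "rotation": [0, 0, 0]}
    - {"travel": [0.095, -0.025, -0.075], "rotation": [0, 0, 0]}
    - {"travel": [0.126, -0.03, -0.091], "rotation": [0, 0, 0]}
    - {"travel": [0.155, -0.035, -0.093], "rotation": [0, 0, 0]}
    - {"travel": [0.181, -0.045, -0.092], "rotation": [0, 0, 0]}

```text
clock: 3.08
position: [511.0, -230.1, 133.3]
orientation: [0.902, -0.2, 0.373, 0.084]
ft_force: [0.5, 1.1, 0.5]
finger_gap: -0.3
gripper_force: 0.1
```

servo_tool:
  rows:
    - {"travel": [0.025, -0.009, 0.01], "rotation": [0, 0, 0]}
    - {"travel": [0.05, -0.017, 0.021], "rotation": [0, 0, 0]}
    - {"travel": [0.075, -0.026, 0.037], "rotation": [0, 0, 0]}
    - {"travel": [0.1, -0.035, 0.06], "rotation": [0, 0, 0]}
    - {"travel": [0.13, -0.05, 0.1], "rotation": [0, 0, 0]}
    - {"travel": [0.14, -0.06, 0.13], "rotation": [0, 0, 0]}
    - {"travel": [0.14, -0.06, 0.13], "rotation": [0, 0, 0]}

```text
clock: 3.95
position: [570.5, -237.8, 134.1]
orientation: [0.902, -0.2, 0.373, 0.083]
ft_force: [-0.4, -0.7, 0.2]
finger_gap: -0.1
gripper_force: 0.5
```

```bash
python3 - <<'E'
from h import *
from plant import r
a=r.snapshot("scene");b=r.snapshot("wrist")
o=np.zeros((384,800,3),np.uint8);o[:300,:400]=cv2.resize(a[150:255,60:200],(400,300));o[:300,400:]=cv2.resize(b,(400,300));cv2.imwrite("pics/c3.png",o[:300]);s=r.sense();print(s["position"],s["ft_force"])
E
```

```text
[ 570.19680876 -237.82205283  134.30479849] [-0.25013396 -0.91823583  0.91947254]
```

View pics/c3.png

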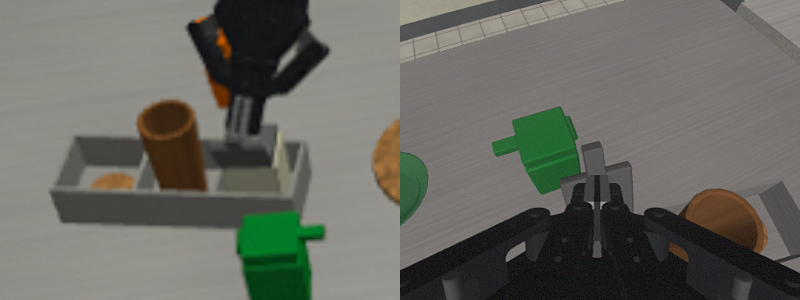

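The scene crop shows the squat's lid tipped well back and its bottle still in the cell. Next I fit the arm kinematics from the readings, so I can check reach for the upright placing.

servo_tool:
  rows:
    - {"travel": [0, 0, -0.1], "rotation": [0, 0, 0]}
    - {"travel": [0, 0, -0.3], "rotation": [0, 0, 0]}
    - {"travel": [0, 0, -0.4], "rotation": [0, 0, 0]}
    - {"travel": [0, 0, -0.4], "rotation": [0, 0, 0]}

```text
clock: 4.55
position: [493.0, -201.7, 221.3]
orientation: [0.902, -0.2, 0.374, 0.084]
ft_force: [0.1, -0.5, -0.5]
finger_gap: -0.3
gripper_force: 0.0
```

```bash
cat > kin.py <<'E'
import numpy as np
from scipy.spatial.transform import Rotation as R
from scipy.optimize import least_squares
lo=np.array([-2.94,-.97,.19,-1.23,.02,-2.88]);hi=np.array([2.94,2.17,2.56,4.37,3.11,2.88])
Z=lambda a:R.from_euler('z',a);Y=lambda a:R.from_euler('y',a)
P=np.array([481,374,116,117,231.])
C=R.identity()
def fk(q,P=None):
    P=globals()["P"] if P is None else P
    A=Z(q[0])*Y(q[1]);B=A*Y(q[2]);T=B*Z(q[3])*Y(q[4])*Z(q[5])*C
    return Z(q[0]).apply([0,P[2],P[3]])+A.apply([0,0,P[0]])+B.apply([0,0,P[1]])+T.apply([0,0,P[4]]),T
def ik(p,M,q0):
    Rt=R.from_matrix(M)
    def f(q):
        a,T=fk(q);return np.r_[(a-p)/100,(T.inv()*Rt).as_rotvec()]
    s=least_squares(f,np.clip(q0,lo+.001,hi-.001),bounds=(lo,hi));return s.x,np.sqrt(2*s.cost)
E
python3 - <<'E'
from h import *
import kin
from kin import *
from plant import r
s=r.sense();print(s["clock"],s["position"],s["q"])
D=[([-1.56739499,.313417753,1.49836603,0,1.33101542,-.223419696],[118.04,-511.35,255.78]),([-1.08272249,-.13055032,2.35516568,1.08935568,.50342574,.04410902],[360.15,-220.34,200.207]),(s["q"],s["position"])]
f=least_squares(lambda P:np.concatenate([fk(np.array(q),P)[0]-p for q,p in D]),kin.P);print(f.x,f.fun.round(1))
T=fk(s["q"])[1];Cc=T.inv()*R.from_quat(s["orientation"]);print(Cc.as_rotvec())
E
```

```text
4.55 [ 493.00371276 -201.72427295  221.32676388] [-0.6859701   0.09813551  2.06487606  0.70874658  0.26932553  0.7010432 ]
[469.08341198 377.22930144 117.99456161 121.7049422  221.83969398] [ 1.7  1.1  0.3 -2.2  0.  -0.4  1.8 -1.2  0.1]
[-1.84972160e-16  4.31601707e-16  1.57079633e+00]
```

```bash
sed -i 's/^P=.*/P=np.array([469,377.2,118,121.7,221.8])/; s/^C=.*/C=R.from_euler("z",np.pi\/2)/' kin.py; python3 - <<'E'
from h import *
from kin import *
from plant import r
s=r.sense();q0=s["q"];np.set_printoptions(precision=2,suppress=True)
def M(x,z): x=np.array(x,float);z=np.array(z,float);return np.c_[x,np.cross(z,x),z]
cap=np.array([-.880,-.475,0])
for sg in(1,-1):
  print("cap = %d*toolx"%sg)
  best=None
  qs=[]
  for j6 in(-1.5,0,1.5):
    q=q0.copy();q[5]=j6;q[4]=.9;q[3]=0.3;q[0]=.3;x,e=ik(np.array([557.4,234.5,36]),M(sg*cap,(0,0,-1)),q)
    if e<.01 and not any(abs(x-y).max()<.05 for y in qs): qs.append(x);print(" grasp",x,e)
  for psi in(-20,0,20,40):
    t=np.radians(psi);h=np.array([np.cos(t),np.sin(t),0])
    for j6 in(-2,0,2):
      for j4 in (1,3):
        q=np.array([-.5,0,2.2,j4,.8,j6]);x,e=ik(np.array([545,-50,76])-6*h,M((0,0,sg),h),q)
        if e<.01: print(psi,x,e);break
E
```

```text
cap = 1*toolx
 grasp [ 0.2   0.68  1.55 -0.    0.92 -1.86] 7.045362979910685e-10
-20 [-0.28  0.79  2.41  3.21  1.63 -1.57] 1.63139189303515e-15
-20 [-0.28  0.79  2.41  3.21  1.63 -1.57] 2.07193475062883e-10
-20 [-0.28  0.79  2.41  3.21  1.63 -1.57] 1.7150145945115793e-10
0 [-0.53  0.79  2.44  2.61  1.65 -1.62] 2.0158743608946595e-11
0 [-0.53  0.79  2.44  2.61  1.65 -1.62] 1.3725304340754558e-12
0 [-0.53  0.79  2.44  2.61  1.65 -1.62] 2.2552309479831302e-10
20 [-0.71  0.79  2.35  2.08  1.57 -1.56] 1.1118568285565484e-09
20 [-0.71  0.79  2.35  2.08  1.57 -1.56] 2.4828234063744993e-13
20 [-0.71  0.79  2.35  2.08  1.57 -1.56] 2.175067741409478e-11
40 [-0.77  0.8   2.17  1.67  1.55 -1.4 ] 2.590924622915944e-11
40 [-0.77  0.8   2.17  1.67  1.55 -1.4 ] 2.644867466860228e-15
40 [-0.77  0.8   2.17  1.67  1.55 -1.4 ] 1.6807097723155072e-12
cap = -1*toolx
 grasp [0.2  0.68 1.55 0.   0.92 1.28] 5.766506512437761e-15
-20 [-0.28  0.79  2.41  3.21  1.63  1.57] 2.5491255903208795e-15
-20 [-0.28  0.79  2.41  3.21  1.63  1.57] 3.2114179734238835e-15
0 [-0.53  0.79  2.44  2.61  1.65  1.52] 8.338123669209513e-10
0 [-0.53  0.79  2.44  2.61  1.65  1.52] 1.8307172175012666e-11
20 [-0.71  0.79  2.35  2.08  1.57  1.58] 8.796186158641163e-11
20 [-0.71  0.79  2.35  2.08  1.57  1.58] 2.4163003685304604e-15
40 [-0.77  0.8   2.17  1.67  1.55  1.74] 1.787889315485363e-15
40 [-0.77  0.8   2.17  1.67  1.55  1.74] 1.7243432758059125e-15
```

```bash
cat >> h.py <<'E'
def MX(x,z): x=np.array(x,float);z=np.array(z,float);x/=np.linalg.norm(x);z/=np.linalg.norm(z);return np.c_[x,np.cross(z,x),z]
E
python3 - <<'E'
from h import *
from plant import r
s=r.sense();M=MX((.880,.475,0),(0,0,-1))
print(plan(s,(550.4,230.7,150),M))
E
```

```text
(array([-0.474, -1.387, -0.144]), array([ 0.234, -0.463, -0.561]))
```

servo_tool:
  rows:
    - {"travel": [-0.06, -0.17, -0.02], "rotation": [0.03, -0.06, -0.07]}
    - {"travel": [-0.12, -0.35, -0.04], "rotation": [0.06, -0.12, -0.14]}
    - {"travel": [-0.2, -0.53, -0.06], "rotation": [0.09, -0.18, -0.21]}
    - {"travel": [-0.26, -0.72, -0.08], "rotation": [0.12, -0.23, -0.28]}
    - {"travel": [-0.32, -0.9, -0.1], "rotation": [0.15, -0.29, -0.36]}
    - {"travel": [-0.36, -1.0, -0.1], "rotation": [0.18, -0.36, -0.43]}
    - {"travel": [-0.38, -1.0, -0.1], "rotation": [0.21, -0.42, -0.5]}
    - {"travel": [-0.4, -1.0, -0.1], "rotation": [0.234, -0.463, -0.561]}
  hand: -1

```text
clock: 5.55
position: [524.6, 115.5, 154.0]
orientation: [0.969, 0.248, -0.003, -0.003]
ft_force: [0.4, -0.0, 0.0]
finger_gap: 85.3
gripper_force: 0.0
```

```bash
python3 - <<'E'
from h import *
from plant import r
s=r.sense();M=MX((.880,.475,0),(0,0,-1));print(s["position"],s["q"])
print(plan(s,(550.4,230.7,150),M))
E
```

```text
[524.55400579 115.51430211 154.00127179] [-0.00342841  0.44326931  1.59365817  0.00490155  1.11184105  1.06483197]
(array([ 0.26 , -0.295,  0.014]), array([-0.005,  0.003,  0.003]))
```

servo_tool:
  rows:
    - {"travel": [0.13, -0.15, 0.01], "rotation": [0, 0, 0]}
    - {"travel": [0.26, -0.295, 0.014], "rotation": [-0.005, 0.003, 0.003]}
    - {"travel": [0.26, -0.295, 0.014], "rotation": [-0.005, 0.003, 0.003]}
    - {"travel": [0.26, -0.295, 0.014], "rotation": [-0.005, 0.003, 0.003]}

```text
clock: 6.05
position: [550.8, 229.5, 150.3]
orientation: [0.97, 0.243, 0.001, 0.001]
ft_force: [-0.0, 0.0, -1.1]
finger_gap: 85.5
gripper_force: 0.0
```

```bash
python3 - <<'E'
from h import *
from plant import r
i=r.camera_info("wrist");b=r.snapshot("wrist");s=r.sense();print(s["position"])
hsv=cv2.cvtColor(b,cv2.COLOR_BGR2HSV);m=(hsv[...,2]>140)&(hsv[...,1]<80)&(hsv[...,0]<60)
for c in big(m,3):
    q=cv2.minAreaRect(c);print(cv2.contourArea(c),q);P=plane(i,cv2.boxPoints(q),50);print(P.round(1)[:,:2].tolist(),P.mean(0).round(1),np.linalg.norm(np.diff(P,axis=0),axis=1).round(1))
p=project(i,[[606.7,284.5,50],[626.4,248,50],[543.6,203.3,50],[524.3,239.6,50],[550.4,230.7,50]])
for k in p.astype(int): cv2.circle(b,tuple(map(int,k)),4,(0,0,255),1)
cv2.imwrite("pics/w1.png",b)
E
```

```text
[550.92109269 228.93571662 150.66388107]
20842.5 ((490.9862976074219, 155.07516479492188), (132.19390869140625, 293.7230224609375), 27.428739547729492)
[[550.3, 130.0], [746.1, 152.5], [760.6, 53.6], [549.4, 8.3]] [651.6  86.1  50. ] [197.1  99.9 216. ]
7764.0 ((249.0, 152.5), (131.0, 62.0), 90.0)
[[607.6, 285.5], [627.1, 249.0], [546.0, 203.2], [524.3, 243.9]] [576.3 245.4  50. ] [41.4 93.1 46.1]
4193.5 ((52.0, 261.0), (72.0, 104.0), 90.0)
[[439.4, 389.3], [478.5, 317.3], [419.3, 295.1], [376.0, 372.3]] [428.3 343.5  50. ] [81.9 63.3 88.5]
```

View pics/w1.png

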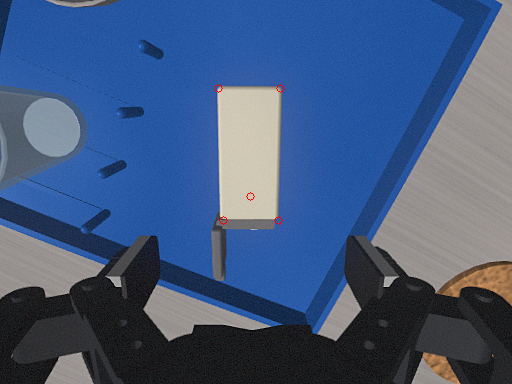

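The wrist view shows the bottle upright in the image, x 218–280 and y 88–220, with the projected corners matching to about 2 px. The open fingers are centred on it and the lid lies along the axis at x=218, so I descend and grip.

servo_tool:
  rows:
    - {"travel": [0, -0.003, 0.13], "rotation": [0, 0, 0]}
    - {"travel": [0, -0.003, 0.26], "rotation": [0, 0, 0]}
    - {"travel": [0, -0.003, 0.35], "rotation": [0, 0, 0]}
    - {"travel": [0, -0.003, 0.38], "rotation": [0, 0, 0]}
    - {"travel": [0, -0.003, 0.38], "rotation": [0, 0, 0]}

```text
clock: 6.72
position: [551.5, 229.5, 37.7]
orientation: [0.97, 0.242, 0.002, 0.002]
ft_force: [-0.0, -0.3, 1.1]
finger_gap: 85.4
gripper_force: 0.0
```

servo_tool:
  rows:
    - {"travel": [0, 0, 0], "rotation": [0, 0, 0]}
    - {"travel": [0, 0, 0], "rotation": [0, 0, 0]}
    - {"travel": [0, 0, 0], "rotation": [0, 0, 0]}
    - {"travel": [0, 0, 0], "rotation": [0, 0, 0]}
    - {"travel": [0, 0, 0], "rotation": [0, 0, 0]}
    - {"travel": [0, 0, 0], "rotation": [0, 0, 0]}
  hand: 0.9

```text
clock: 7.48
position: [551.7, 230.3, 38.5]
orientation: [0.97, 0.243, 0.003, 0.002]
ft_force: [-2.5, 0.1, 5.8]
finger_gap: 43.0
gripper_force: 62.5
```

servo_tool:
  rows:
    - {"travel": [0, 0, -0.1], "rotation": [0, 0, 0]}
    - {"travel": [0, 0, -0.25], "rotation": [0, 0, 0]}
    - {"travel": [0, 0, -0.4], "rotation": [0, 0, 0]}
    - {"travel": [0, 0, -0.55], "rotation": [0, 0, 0]}
    - {"travel": [0, 0, -0.62], "rotation": [0, 0, 0]}
    - {"travel": [0, 0, -0.62], "rotation": [0, 0, 0]}

```text
clock: 8.22
position: [550.5, 230.7, 224.3]
orientation: [0.97, 0.243, 0.003, 0.002]
ft_force: [0.9, 0.4, -3.3]
finger_gap: 43.1
gripper_force: 62.3
```

```bash
python3 - <<'E'
from h import *
from kin import *
from plant import r
s=r.sense();print(s["position"],s["q"].round(3),s["ft_force"],s["finger_gap"])
t=np.radians(20);h=np.array([np.cos(t),np.sin(t),0])
def rows(s,q1,n):
    A=R.from_quat(s["orientation"])
    for k in range(1,n+1):
        p,T=fk(s["q"]+(q1-s["q"])*k/n);p0,_=fk(s["q"]);print((A.inv().apply(p-p0)/300).round(2).tolist(),((A.inv()*T).as_rotvec()/(np.pi/2)).round(2).tolist(),p.round(0))
G=np.array([540,-50,84])-6*h
qf,e=ik(G+[0,0,90],MX((0,0,-1),h),np.array([-.7,.7,2.3,2.1,1.6,1.57]));print(qf.round(2),e)
rows(s,qf,16)
E
```

```text
[550.46973206 230.67961894 224.3383848 ] [ 0.202  0.493  1.321 -0.004  1.321  1.283] [ 0.85088716  0.42207752 -3.2648809 ] 43.09280025112331
[-0.72  0.49  2.36  2.06  1.43  1.83] 3.886804739999815e-13
[-0.05, 0.0, 0.07] [0.09, -0.02, 0.08] [541. 225. 201.]
[-0.1, 0.0, 0.13] [0.18, -0.04, 0.17] [528. 219. 184.]
[-0.14, -0.0, 0.17] [0.26, -0.06, 0.25] [518. 214. 172.]
[-0.17, -0.0, 0.19] [0.35, -0.07, 0.34] [510. 210. 165.]
[-0.19, 0.01, 0.21] [0.44, -0.08, 0.44] [506. 205. 161.]
[-0.2, 0.02, 0.21] [0.53, -0.09, 0.53] [504. 199. 159.]
[-0.21, 0.05, 0.2] [0.62, -0.09, 0.63] [506. 191. 161.]
[-0.21, 0.09, 0.19] [0.7, -0.09, 0.73] [511. 180. 164.]
[-0.22, 0.14, 0.18] [0.79, -0.09, 0.82] [517. 165. 168.]
[-0.22, 0.21, 0.17] [0.88, -0.08, 0.92] [525. 146. 172.]
[-0.24, 0.29, 0.16] [0.97, -0.07, 1.02] [533. 123. 176.]
[-0.26, 0.38, 0.15] [1.07, -0.05, 1.11] [540.  95. 179.]
[-0.3, 0.49, 0.14] [1.16, -0.03, 1.21] [545.  62. 181.]
[-0.35, 0.59, 0.14] [1.26, 0.0, 1.3] [546.  27. 180.]
[-0.42, 0.7, 0.15] [1.36, 0.05, 1.38] [543. -12. 178.]
[-0.51, 0.81, 0.16] [-1.36, -0.09, -1.37] [534. -52. 174.]
```

servo_tool:
  rows:
    - {"travel": [-0.05, 0, 0], "rotation": [0.08, -0.02, 0.08]}
    - {"travel": [-0.1, 0, 0.02], "rotation": [0.17, -0.04, 0.16]}
    - {"travel": [-0.14, 0, 0.05], "rotation": [0.25, -0.06, 0.24]}
    - {"travel": [-0.17, 0, 0.07], "rotation": [0.33, -0.07, 0.32]}
    - {"travel": [-0.19, 0.01, 0.08], "rotation": [0.41, -0.08, 0.4]}
    - {"travel": [-0.2, 0.02, 0.08], "rotation": [0.49, -0.09, 0.48]}
    - {"travel": [-0.21, 0.05, 0.08], "rotation": [0.57, -0.09, 0.57]}
    - {"travel": [-0.21, 0.09, 0.08], "rotation": [0.65, -0.09, 0.66]}

```text
clock: 9.22
position: [507.1, 176.6, 197.7]
orientation: [0.837, -0.28, -0.174, -0.436]
ft_force: [-0.8, 0.4, -3.6]
finger_gap: 43.5
gripper_force: 62.4
```

```bash
cat >> kin.py <<'E'
def rows(s,q1,n):
    A=R.from_quat(s["orientation"])
    for k in range(1,n+1):
        p,T=fk(s["q"]+(q1-s["q"])*k/n);p0,_=fk(s["q"]);print((A.inv().apply(p-p0)/300).round(2).tolist(),((A.inv()*T).as_rotvec()/(np.pi/2)).round(2).tolist(),p.round(0))
E
python3 - <<'E'
from h import *
from kin import *
from plant import r
s=r.sense();print(s["position"],s["q"].round(3),s["finger_gap"])
t=np.radians(20);h=np.array([np.cos(t),np.sin(t),0])
G=np.array([540,-50,84])-6*h
qf,e=ik(G+[0,0,90],MX((0,0,-1),h),np.array([-.7,.7,2.3,2.1,1.6,1.57]))
rows(s,qf,8)
E
```

```text
[507.13353287 176.55816924 197.72560162] [-0.254  0.485  1.707  0.919  1.452  1.596] 43.52849582334658
[0.02, 0.01, -0.03] [0.11, -0.01, 0.09] [531. 155. 193.]
[0.05, 0.02, -0.08] [0.21, -0.01, 0.18] [536. 139. 194.]
[0.08, 0.04, -0.14] [0.32, -0.01, 0.27] [542. 118. 195.]
[0.13, 0.07, -0.21] [0.43, -0.01, 0.36] [547.  92. 195.]
[0.17, 0.11, -0.29] [0.55, 0.0, 0.45] [551.  61. 194.]
[0.21, 0.17, -0.38] [0.66, 0.01, 0.54] [551.  26. 190.]
[0.25, 0.26, -0.48] [0.78, 0.02, 0.62] [546. -12. 183.]
[0.28, 0.36, -0.57] [0.9, 0.04, 0.7] [534. -52. 174.]
```

servo_tool:
  rows:
    - {"travel": [0.02, 0.01, -0.03], "rotation": [0.08, 0, 0.07]}
    - {"travel": [0.04, 0.02, -0.06], "rotation": [0.16, -0.01, 0.14]}
    - {"travel": [0.06, 0.03, -0.11], "rotation": [0.25, -0.01, 0.21]}
    - {"travel": [0.09, 0.05, -0.16], "rotation": [0.34, -0.01, 0.29]}
    - {"travel": [0.13, 0.07, -0.21], "rotation": [0.43, -0.01, 0.36]}
    - {"travel": [0.16, 0.1, -0.27], "rotation": [0.52, 0, 0.43]}
    - {"travel": [0.19, 0.14, -0.34], "rotation": [0.61, 0.01, 0.5]}
    - {"travel": [0.22, 0.19, -0.41], "rotation": [0.7, 0.01, 0.56]}

```text
clock: 10.22
position: [529.9, 27.4, 195.5]
orientation: [-0.306, 0.643, 0.162, 0.683]
ft_force: [-0.5, 0.3, -3.1]
finger_gap: 43.2
gripper_force: 62.6
```

```bash
python3 - <<'E'
from h import *
from plant import r
s=r.sense();print(s["position"],s["q"].round(3),s["finger_gap"])
t=np.radians(20);h=np.array([np.cos(t),np.sin(t),0])
G=np.array([540,-50,84])-6*h;print(G)
print(plan(s,G+[0,0,70],MX((0,0,-1),h)))
E
```

```text
[529.93769025  27.42319387 195.4869517 ] [-0.642  0.539  2.186  1.797  1.457  1.766] 43.24005892877171
[534.36184428 -52.05212086  84.        ]
(array([ 0.182, -0.182, -0.152]), array([0.209, 0.013, 0.134]))
```

servo_tool:
  rows:
    - {"travel": [0.09, -0.09, -0.08], "rotation": [0.1, 0.006, 0.067]}
    - {"travel": [0.182, -0.182, -0.155], "rotation": [0.209, 0.013, 0.134]}
    - {"travel": [0.182, -0.182, -0.155], "rotation": [0.209, 0.013, 0.134]}
    - {"travel": [0.182, -0.182, -0.155], "rotation": [0.209, 0.013, 0.134]}
    - {"travel": [0.182, -0.182, -0.155], "rotation": [0.209, 0.013, 0.134]}

```text
clock: 10.85
position: [535.1, -51.3, 156.2]
orientation: [-0.127, 0.694, 0.123, 0.698]
ft_force: [-0.5, -0.0, -3.0]
finger_gap: 43.2
gripper_force: 62.6
```

```bash
python3 - <<'E'
from h import *
from plant import r
s=r.sense();print(s["position"],s["q"].round(3),s["ft_force"],R.from_quat(s["orientation"]).as_matrix().round(3))
t=np.radians(20);h=np.array([np.cos(t),np.sin(t),0]);print(plan(s,(530.1,-53.6,90),MX((0,0,-1),h)))
a=r.snapshot("scene");b=r.snapshot("top")
o=np.zeros((300,800,3),np.uint8);o[:,:400]=cv2.resize(a[90:270,130:370],(400,300));o[:,400:]=cv2.resize(b[140:260,230:390],(400,300));cv2.imwrite("pics/c4.png",o)
E
```

```text
[535.06046819 -51.30651981 156.15668989] [-0.735  0.652  2.244  2.04   1.462  1.783] [-0.49101896 -0.0358844  -2.96627494] [[ 0.006 -0.348  0.937]
 [-0.004  0.937  0.348]
 [-1.    -0.006  0.004]]
(array([ 0.22 , -0.   , -0.019]), array([0.004, 0.003, 0.004]))
```

View pics/c4.png

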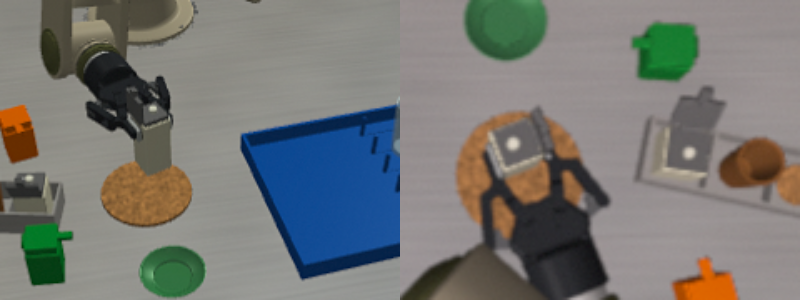

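The crops show the bottle held upright above the trivet with its lid open on the -y side, and the squat's lid open at (697,110). I lower it until it touches.

servo_tool:
  rows:
    - {"travel": [0.08, 0, -0.01], "rotation": [0.004, 0.003, 0.004]}
    - {"travel": [0.15, 0, -0.019], "rotation": [0.004, 0.003, 0.004]}
    - {"travel": [0.2, 0, -0.019], "rotation": [0.004, 0.003, 0.004]}
    - {"travel": [0.22, 0, -0.019], "rotation": [0.004, 0.003, 0.004]}
    - {"travel": [0.23, 0, -0.019], "rotation": [0.004, 0.003, 0.004]}
    - {"travel": [0.235, 0, -0.019], "rotation": [0.004, 0.003, 0.004]}
    - {"travel": [0.237, 0, -0.019], "rotation": [0.004, 0.003, 0.004]}

```text
clock: 11.82
position: [530.2, -54.3, 85.4]
orientation: [-0.122, 0.696, 0.123, 0.697]
ft_force: [-1.5, 0.3, 0.2]
finger_gap: 43.1
gripper_force: 62.5
```

servo_tool:
  rows:
    - {"travel": [0.003, 0, 0], "rotation": [0, 0, 0]}
    - {"travel": [0.003, 0, 0], "rotation": [0, 0, 0]}

```text
clock: 12.08
position: [530.2, -54.3, 85.4]
orientation: [-0.122, 0.695, 0.123, 0.698]
ft_force: [-3.2, 0.4, 8.4]
finger_gap: 43.1
gripper_force: 62.9
```

Contact: z stays at 85.4 and the force rises to 8 N. Release, then retreat straight back.

servo_tool:
  rows:
    - {"travel": [-0.002, 0, 0], "rotation": [0, 0, 0]}
    - {"travel": [-0.002, 0, 0], "rotation": [0, 0, 0]}
    - {"travel": [-0.002, 0, 0], "rotation": [0, 0, 0]}
    - {"travel": [-0.002, 0, 0], "rotation": [0, 0, 0]}
    - {"travel": [-0.002, 0, 0], "rotation": [0, 0, 0]}
    - {"travel": [-0.002, 0, 0], "rotation": [0, 0, 0]}
  hand: -1

```text
clock: 12.82
position: [530.1, -54.3, 84.6]
orientation: [-0.122, 0.697, 0.123, 0.696]
ft_force: [-0.3, -0.1, -0.5]
finger_gap: 85.4
gripper_force: 0.0
```

servo_tool:
  rows:
    - {"travel": [0, 0, -0.03], "rotation": [0, 0, 0]}
    - {"travel": [0, 0, -0.08], "rotation": [0, 0, 0]}
    - {"travel": [0, 0, -0.13], "rotation": [0, 0, 0]}
    - {"travel": [-0.05, 0, -0.17], "rotation": [0, 0, 0]}
    - {"travel": [-0.15, 0, -0.18], "rotation": [0, 0, 0]}
    - {"travel": [-0.28, 0, -0.18], "rotation": [0, 0, 0]}
    - {"travel": [-0.35, 0, -0.18], "rotation": [0, 0, 0]}
    - {"travel": [-0.35, 0, -0.18], "rotation": [0, 0, 0]}

```text
clock: 13.82
position: [479.1, -72.9, 190.5]
orientation: [-0.123, 0.696, 0.122, 0.697]
ft_force: [-0.2, 0.8, 0.5]
finger_gap: 85.2
gripper_force: 0.0
```

```bash
python3 - <<'E'
from h import *
from plant import r
s=r.sense();print(s["position"],s["q"].round(3))
a=r.snapshot("scene");b=r.snapshot("top");cv2.imwrite("pics/top5.png",b);cv2.imwrite("pics/scene5.png",a)
o=np.zeros((400,800,3),np.uint8);o[:,:400]=cv2.resize(a[130:230,170:270],(400,400));o[:,400:]=cv2.resize(b[160:240,240:320],(400,400));cv2.imwrite("pics/c5.png",o)
E
```

```text
[479.10713045 -72.85907869 190.46095195] [-0.917  0.51   2.369  1.868  1.493  1.82 ]
```

View pics/c5.png

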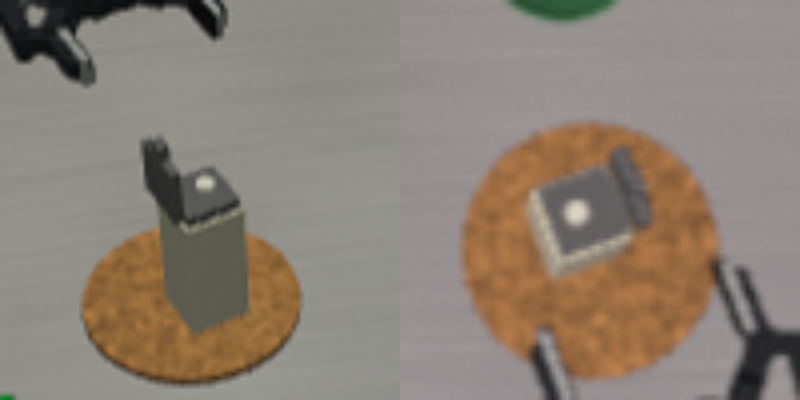

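The scene crop shows the bottle upright on the trivet and let go, lid about vertical at (160,180). The top crop shows its nozzle at (576,212) and the lid at (632,185).

```bash
python3 - <<'E'
from h import *
from kin import *
from plant import r
i=r.camera_info("top");j=r.camera_info("scene")
print(plane(i,[(240+176/5,160+212/5)],115), plane(j,[(170+205/4,130+183/4)],115))
o,d=rays(i,[(275.2,202.4)]);o2,d2=rays(j,[(221.25,175.75)]);A=np.c_[d[0],-d2[0]];k=np.linalg.lstsq(A,o2-o,rcond=None)[0];print("tri",o+k[0]*d[0],o2+k[1]*d2[0])
# lid plate ends top view (mid of outer strip) at z~150
print("lid",plane(i,[(240+(625-400)/5,160+155/5),(240+(638-400)/5,160+218/5)],154))
s=r.sense();t=np.radians(20);h=np.array([np.cos(t),np.sin(t),0]);u=np.array([-h[1],h[0],0]);c=np.array([540,-50,0])
hinge=c-21*u
tcp=hinge+u*(-45-11)+[0,0,150+25];print(tcp)
for sg in(1,-1):
    M=MX(sg*u,(0,0,-1));print(sg,ik(tcp,M,np.array([-.3,.4,1.8,.1,1.,s["q"][5]])),plan(s,tcp,M), "yaxis",M[:,1])
E
```

```text
[[538.57630015 -49.77126133 115.        ]] [[537.79461814 -46.44069276 115.        ]]
tri [538.44342281 -49.7082879  116.10683511] [538.88043241 -46.55155214 115.97969621]
lid [[562.8170659  -73.05077214 154.        ]
 [530.48491351 -78.89518696 154.        ]]
[ 566.33555104 -122.3563318   175.        ]
1 (array([-4.17871704e-01,  4.81569020e-01,  1.47108101e+00,  1.13985260e-11,
        1.18894263e+00, -7.66937554e-01]), np.float64(8.615092883069084e-11)) (array([ 0.046, -0.254,  0.217]), array([0.769, 0.769, 0.769])) yaxis [0.93969262 0.34202014 0.        ]
-1 (array([-4.17871704e-01,  4.81569020e-01,  1.47108101e+00,  3.15385516e-16,
        1.18894263e+00,  2.37465510e+00]), np.float64(2.682064457262357e-15)) (array([ 0.046, -0.254,  0.217]), array([-0.77 ,  0.77 , -0.771])) yaxis [-0.93969262 -0.34202014 -0.        ]
```

servo_tool:
  rows:
    - {"travel": [-0.1, -0.06, 0], "rotation": [0.06, 0.06, 0.06]}
    - {"travel": [-0.2, -0.15, 0.02], "rotation": [0.12, 0.12, 0.12]}
    - {"travel": [-0.24, -0.2, 0.05], "rotation": [0.18, 0.18, 0.18]}
    - {"travel": [-0.24, -0.25, 0.1], "rotation": [0.25, 0.25, 0.25]}
    - {"travel": [-0.24, -0.25, 0.15], "rotation": [0.31, 0.31, 0.31]}
    - {"travel": [-0.24, -0.25, 0.2], "rotation": [0.38, 0.38, 0.38]}
    - {"travel": [-0.24, -0.25, 0.217], "rotation": [0.44, 0.44, 0.44]}
    - {"travel": [-0.24, -0.25, 0.217], "rotation": [0.5, 0.5, 0.5]}
  hand: 1

```text
clock: 14.92
position: [556.8, -81.9, 173.1]
orientation: [0.337, 0.849, 0.015, 0.406]
ft_force: [-16.4, -20.2, -3.1]
finger_gap: -0.0
gripper_force: 2.4
```

```bash
python3 - <<'E'
from h import *
from plant import r
s=r.sense();print(s["position"],s["q"].round(2));t=np.radians(20);h=np.array([np.cos(t),np.sin(t),0]);u=np.array([-h[1],h[0],0]);c=np.array([539,-49,0])
tcp=c-21*u+u*(-45-11)+[0,0,175];print(tcp,plan(s,tcp,MX(u,(0,0,-1))))
E
```

```text
[556.80275737 -81.89292122 173.1086097 ] [-0.36  0.26  2.05  2.24  0.02  2.88]
[ 565.33555104 -121.3563318   175.        ] (array([-0.094, -0.084,  0.048]), array([0.324, 0.429, 0.279]))
```

```bash
python3 - <<'E'
from h import *
from plant import r
s=r.sense();print(s["position"],s["ft_force"],s["qvel"])
a=r.snapshot("scene");b=r.snapshot("top");cv2.imwrite("pics/top6.png",b)
o=np.zeros((400,800,3),np.uint8);o[:,:400]=cv2.resize(a[90:240,120:270],(400,400));o[:,400:]=cv2.resize(b[150:250,230:330],(400,400));cv2.imwrite("pics/c6.png",o)
E
```

```text
[556.80275737 -81.89292122 173.1086097 ] [-16.36968751 -20.16790466  -3.13143836] [ 0.39485609  0.13219232 -0.15632259  0.83761287 -0.05490701  0.00166088]
```

View pics/c6.png

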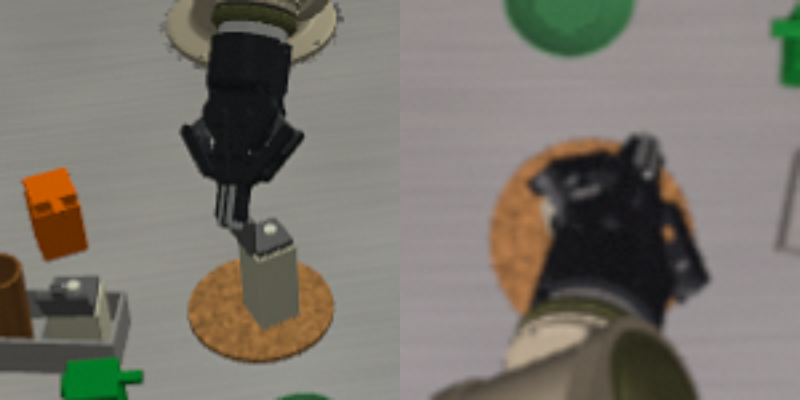

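The scene crop shows the bottle still standing on the trivet at (270,290), with the closed fingers close outside its lid at (235,215). The wrist has hit its j5 and j6 limits, so I refit the kinematics and back out along a joint-consistent path.

```bash
python3 - <<'E'
from h import *
from kin import *
from plant import r
s=r.sense()
D=[([-1.56739499,.313417753,1.49836603,0,1.33101542,-.223419696],[118.04,-511.35,255.78]),([-1.08272249,-.13055032,2.35516568,1.08935568,.50342574,.04410902],[360.15,-220.34,200.207]),
([-.6859701,.09813551,2.06487606,.70874658,.26932553,.7010432],[493.,-201.72,221.33]),([-.00342841,.44326931,1.59365817,.00490155,1.11184105,1.06483197],[524.55,115.51,154]),
([.202,.493,1.321,-.004,1.321,1.283],[550.47,230.68,224.34]),([-.254,.485,1.707,.919,1.452,1.596],[507.13,176.56,197.73]),([-.642,.539,2.186,1.797,1.457,1.766],[529.94,27.42,195.49]),([-.735,.652,2.244,2.04,1.462,1.783],[535.06,-51.3,156.16]),([-.917,.51,2.369,1.868,1.493,1.82],[479.1,-72.86,190.46]),(s["q"],s["position"])]
def g(q,P):
    A=Z(q[0])*Y(q[1]);B=A*Y(q[2]);W=B*Z(q[3]);W5=W*Y(q[4]);T=W5*Z(q[5])*C
    return Z(q[0]).apply([P[5],P[2],P[3]])+A.apply([0,0,P[0]])+B.apply([P[6],0,P[1]])+W.apply([0,P[9],0])+W5.apply([P[7],P[8],P[4]])
f=least_squares(lambda p:np.concatenate([g(np.array(q),p)-x for q,x in D]),np.r_[P,np.zeros(5)]);print(f.x.round(1));print(f.fun.reshape(-1,3).round(1))
E
```

```text
[ 4.388e+02  3.976e+02  1.164e+02  2.016e+02  2.304e+02 -2.000e-01
  3.900e+01 -1.000e-01 -7.967e+02  7.966e+02]
[[ 0.   0.   0.1]
 [ 0.1 -0.   0. ]
 [ 0.  -0.   0. ]
 [-0.   0.   0. ]
 [ 0.1 -0.1 -0.2]
 [ 0.  -0.1  0.1]
 [-0.1  0.2  0. ]
 [ 0.  -0.2 -0.1]
 [-0.   0.   0. ]
 [-0.   0.1 -0. ]]
```

```bash
python3 - <<'E'
s=open('kin.py').read()
a=s.index("def fk");b=s.index("def ik")
s=s[:a]+'''def fk(q):
    A=Z(q[0])*Y(q[1]);B=A*Y(q[2]);T=B*Z(q[3])*Y(q[4])*Z(q[5])*C
    return Z(q[0]).apply([-.2,116.3,201.6])+A.apply([0,0,438.8])+B.apply([39,0,397.6])+T.apply([0,0,230.4]),T
'''+s[b:]
open('kin.py','w').write(s)
E
python3 - <<'E'
from h import *
from kin import *
from plant import r
np.set_printoptions(precision=2,suppress=True)
s=r.sense();t=np.radians(20);h=np.array([np.cos(t),np.sin(t),0]);u=np.array([-h[1],h[0],0]);hin=np.array([539,-49,112])-21*u
F=np.c_[h,u,[0,0,1]]
tip=lambda p,T:(p+T.apply([0,0,25])-hin)@F
A=R.from_quat(s["orientation"]);print(fk(s["q"])[0]-s["position"],"tip(h,u,z)",tip(s["position"],A),"toolz",A.apply([0,0,1])@F, "tool y",A.apply([0,1,0])@F)
qt,e=ik(hin-u*75+[0,0,150],MX(-u,(0,0,-1)),np.array([-.4,.4,1.6,.1,1.1,2.37]));print(qt,e)
n=14
for k in range(1,n+1):
    p,T=fk(s["q"]+(qt-s["q"])*k/n);print((A.inv().apply(p-s["position"])/300).round(2).tolist(),((A.inv()*T).as_rotvec()/(np.pi/2)).round(2).tolist(),tip(p,T))
E
```

```text
[-0.07  0.03  0.07] tip(h,u,z) [ 20.31 -27.56  44.82] toolz [ 0.57 -0.47 -0.67] tool y [0.79 0.54 0.3 ]
[-0.44  0.45  1.29  0.    1.41  2.35] 1.2007548333564696e-15
[-0.1, 0.1, 0.02] [-0.07, -0.04, -0.12] [ 56.74 -33.53  72.43]
[-0.17, 0.21, 0.03] [-0.13, -0.07, -0.25] [ 88.92 -32.35  96.76]
[-0.22, 0.3, 0.02] [-0.19, -0.09, -0.38] [115.68 -25.64 116.54]
[-0.25, 0.38, 0.02] [-0.25, -0.11, -0.51] [136.2  -15.36 130.88]
[-0.26, 0.44, 0.01] [-0.3, -0.11, -0.64] [149.93  -3.67 139.4 ]
[-0.25, 0.48, 0.0] [-0.35, -0.11, -0.76] [156.61   7.26 142.33]
[-0.24, 0.49, -0.01] [-0.4, -0.09, -0.89] [156.24  15.45 140.41]
[-0.22, 0.47, -0.01] [-0.44, -0.06, -1.01] [149.08  19.26 134.89]
[-0.2, 0.43, -0.02] [-0.48, -0.02, -1.13] [135.6   17.5  127.38]
[-0.2, 0.37, -0.02] [-0.51, 0.04, -1.24] [116.42   9.58 119.78]
[-0.21, 0.29, -0.03] [-0.53, 0.11, -1.35] [ 92.35  -4.52 114.01]
[-0.23, 0.19, -0.05] [-0.55, 0.21, -1.44] [ 64.27 -24.17 111.95]
[-0.27, 0.08, -0.08] [-0.57, 0.31, -1.51] [ 33.15 -48.21 115.21]
[-0.33, -0.03, -0.12] [-0.57, 0.43, -1.57] [  0. -75. 125.]
```

servo_tool:
  rows:
    - {"travel": [-0.1, 0.08, 0.02], "rotation": [-0.04, -0.02, -0.07]}
    - {"travel": [-0.16, 0.16, 0.03], "rotation": [-0.09, -0.05, -0.16]}
    - {"travel": [-0.19, 0.23, 0.03], "rotation": [-0.14, -0.075, -0.27]}
    - {"travel": [-0.22, 0.3, 0.02], "rotation": [-0.19, -0.09, -0.37]}
    - {"travel": [-0.24, 0.36, 0.02], "rotation": [-0.235, -0.1, -0.47]}
    - {"travel": [-0.255, 0.41, 0.02], "rotation": [-0.28, -0.11, -0.58]}
    - {"travel": [-0.26, 0.44, 0.01], "rotation": [-0.3, -0.11, -0.64]}

```text
clock: 15.9
position: [666.8, -29.3, 264.2]
orientation: [-0.211, 0.843, -0.022, 0.495]
ft_force: [-0.4, 1.0, -0.3]
finger_gap: -0.0
gripper_force: 0.0
```

```bash
cat > path.py <<'E'
from h import *
from kin import *
from plant import r
np.set_printoptions(precision=2,suppress=True)
t=np.radians(20);h=np.array([np.cos(t),np.sin(t),0]);u=np.array([-h[1],h[0],0]);hin=np.array([539,-49,112])-21*u
F=np.c_[h,u,[0,0,1]]
tip=lambda p,T:(p+T.apply([0,0,25])-hin)@F
def go(qt,n):
    s=r.sense();A=R.from_quat(s["orientation"])
    for k in range(1,n+1):
        p,T=fk(s["q"]+(qt-s["q"])*k/n);print((A.inv().apply(p-s["position"])/300).round(2).tolist(),((A.inv()*T).as_rotvec()/(np.pi/2)).round(2).tolist(),tip(p,T))
E
python3 - <<'E'
from path import *
s=r.sense();print(s["position"],s["q"],s["ft_force"])
qt,e=ik(hin-u*75+[0,0,150],MX(-u,(0,0,-1)),np.array([-.4,.4,1.6,.1,1.1,2.37]));go(qt,12)
E
```

```text
[666.75 -29.26 264.2 ] [-0.39  0.33  1.78  1.41  0.51  2.7 ] [-0.39  1.03 -0.3 ]
[-0.02, 0.02, 0.01] [-0.05, 0.0, -0.09] [153.79   1.2  142.07]
[-0.03, 0.04, 0.01] [-0.09, 0.01, -0.18] [155.54   8.34 141.77]
[-0.03, 0.05, 0.01] [-0.14, 0.02, -0.27] [153.41  13.46 139.12]
[-0.01, 0.06, 0.0] [-0.19, 0.04, -0.35] [147.52  15.97 134.7 ]
[0.01, 0.06, -0.01] [-0.24, 0.06, -0.43] [138.09  15.4  129.22]
[0.05, 0.05, -0.04] [-0.29, 0.09, -0.5] [125.39  11.46 123.43]
[0.09, 0.02, -0.07] [-0.34, 0.13, -0.57] [109.71   4.08 118.14]
[0.13, -0.01, -0.1] [-0.39, 0.17, -0.64] [ 91.42  -6.66 114.15]
[0.17, -0.05, -0.15] [-0.45, 0.21, -0.7] [ 70.89 -20.46 112.22]
[0.21, -0.1, -0.2] [-0.5, 0.27, -0.75] [ 48.53 -36.88 113.03]
[0.25, -0.16, -0.26] [-0.55, 0.32, -0.79] [ 24.75 -55.3  117.15]
[0.28, -0.23, -0.33] [-0.6, 0.38, -0.82] [  0. -75. 125.]
```

servo_tool:
  rows:
    - {"travel": [-0.02, 0.02, 0.01], "rotation": [-0.05, 0, -0.09]}
    - {"travel": [-0.03, 0.04, 0.01], "rotation": [-0.09, 0.01, -0.18]}
    - {"travel": [-0.03, 0.05, 0.01], "rotation": [-0.14, 0.02, -0.27]}
    - {"travel": [-0.01, 0.06, 0], "rotation": [-0.19, 0.04, -0.35]}
    - {"travel": [0.01, 0.06, -0.01], "rotation": [-0.24, 0.06, -0.43]}
    - {"travel": [0.05, 0.05, -0.04], "rotation": [-0.29, 0.09, -0.5]}
    - {"travel": [0.09, 0.02, -0.07], "rotation": [-0.34, 0.13, -0.57]}
    - {"travel": [0.13, -0.01, -0.1], "rotation": [-0.39, 0.17, -0.64]}

```text
clock: 16.9
position: [625.3, -52.5, 247.8]
orientation: [0.712, -0.663, 0.035, -0.23]
ft_force: [-0.2, 0.6, -0.1]
finger_gap: -0.1
gripper_force: 0.0
```

```bash
python3 - <<'E'
from path import *
s=r.sense();print(s["position"],s["q"],s["ft_force"]);print(plan(s,hin-u*75+[0,0,150],MX(-u,(0,0,-1))))
b=r.snapshot("top");i=r.camera_info("top");a=r.snapshot("scene");j=r.camera_info("scene")
# bright nozzle on dark lid/collar
for im,cam,n in((b,i,"top"),(a,j,"scene")):
    p=project(cam,[[539,-49,115]])[0];x,y=p.astype(int);w=12;g=cv2.cvtColor(im,cv2.COLOR_BGR2GRAY)[y-w:y+w,x-w:x+w];print(n,p);print(g[::2,::2])
E
```

```text
[625.26 -52.53 247.82] [-0.42  0.41  1.45  0.47  1.1   2.47] [-0.21  0.57 -0.15]
(array([ 0.24,  0.15, -0.19]), array([-0.27,  0.13, -0.17]))
top [274.9  202.24]
[[125 118 120 115 119 113 106 103 101 104 104 103]
 [126 120 126 117 114 116 103 104 104 104 102 103]
 [122 120 125 120 116 104 102 101 104 103 104 102]
 [117 132 123 119 122 108 102 103 104 103 101 102]
 [134 116 159 106  99 102 102 103 103 104 104 102]
 [115 122 158 133 100 104 105 101 103 103 102 103]
 [118 131 155 160 102 103 103 102 104 105 102 102]
 [132 128 144 126 103 102 104 103 104 103 104 104]
 [120 125 119 106 103 102 103 101 103 103 104 101]
 [116 114 110 103 102 103 103 102 102 104 105 103]
 [122 122 104 102 103 103 102 102 104 104 103 101]
 [123 121 103 103 102 103 104 102 102 103 101 103]]
scene [220.33 176.19]
[[101  93 107 144 142 125  59  17  23  14  74 144]
 [ 77  45  70 147 143 146  74  12  30  59  73 141]
 [ 43  54  38 143 138 139 121  64  89 125 145 143]
 [ 43  45  83 121 141 141 144 134 145 142 141 141]
 [ 44  45  47  89 131 134 101  82 134 142 141 141]
 [ 45  44  45  42  80  82 167 152  82 133 141 140]
 [ 44  47  44  44  81  82 183 183  84  84 145 142]
 [ 66  43  44  43  83  87  92  90  88  87  94 141]
 [148  41  45  44  82  88  88  88  89  81  54 141]
 [143  77  43  44  84  89  91  77  55  38 105 131]
 [139  86  76  41  61  55  37  75 126 129  97  82]
 [139  86  91  70 119 103 108 108  85  88  88  86]]
```

The numeric check puts the nozzle within 1.5 px of where it was, with the lid still dark and open beside it, so the bottle has not moved. Go to the pre-push pose.

servo_tool:
  rows:
    - {"travel": [0.08, 0.05, -0.06], "rotation": [-0.09, 0.04, -0.06]}
    - {"travel": [0.16, 0.1, -0.12], "rotation": [-0.18, 0.09, -0.11]}
    - {"travel": [0.24, 0.15, -0.19], "rotation": [-0.27, 0.13, -0.17]}
    - {"travel": [0.24, 0.15, -0.19], "rotation": [-0.27, 0.13, -0.17]}
    - {"travel": [0.24, 0.15, -0.19], "rotation": [-0.27, 0.13, -0.17]}

```text
clock: 17.62
position: [572.8, -135.2, 263.6]
orientation: [0.817, -0.577, -0.002, -0.006]
ft_force: [0.3, -0.4, 0.3]
finger_gap: 0.2
gripper_force: 0.0
```

```bash
python3 - <<'E'
from path import *
s=r.sense();print(s["position"],s["q"],s["ft_force"])
M=MX(-u,(0,0,-1))
for cu,cz in [(-45,37),(-14,38),(-8,42),(8,42),(20,37),(30,28),(36,18),(36,9),(36,7)]:
    print((cu,cz),*plan(s,hin+u*(cu-11)+[0,0,cz+25],M))
E
```

```text
[ 572.79 -135.2   263.55] [-0.44  0.45  1.28  0.01  1.41  2.36] [ 0.29 -0.43  0.35]
(-45, 37) [-0.05  0.01  0.3 ] [-0.01  0.01 -0.01]
(-14, 38) [-0.15  0.01  0.3 ] [-0.01  0.01 -0.01]
(-8, 42) [-0.17  0.01  0.28] [-0.01  0.01 -0.01]
(8, 42) [-0.23  0.01  0.28] [-0.01  0.01 -0.01]
(20, 37) [-0.27  0.01  0.3 ] [-0.01  0.01 -0.01]
(30, 28) [-0.3   0.01  0.33] [-0.01  0.01 -0.01]
(36, 18) [-0.32  0.01  0.36] [-0.01  0.01 -0.01]
(36, 9) [-0.32  0.01  0.4 ] [-0.01  0.01 -0.01]
(36, 7) [-0.32  0.01  0.4 ] [-0.01  0.01 -0.01]
```

servo_tool:
  rows:
    - {"travel": [-0.02, 0.01, 0.15], "rotation": [-0.01, 0.01, -0.01]}
    - {"travel": [-0.05, 0.01, 0.27], "rotation": [-0.01, 0.01, -0.01]}
    - {"travel": [-0.055, 0.01, 0.3], "rotation": [-0.01, 0.01, -0.01]}
    - {"travel": [-0.08, 0.01, 0.297], "rotation": [-0.01, 0.01, -0.01]}
    - {"travel": [-0.12, 0.01, 0.297], "rotation": [-0.01, 0.01, -0.01]}
    - {"travel": [-0.15, 0.01, 0.297], "rotation": [-0.01, 0.01, -0.01]}
    - {"travel": [-0.155, 0.01, 0.297], "rotation": [-0.01, 0.01, -0.01]}

```text
clock: 18.5
position: [554.4, -91.5, 176.6]
orientation: [0.822, -0.569, 0.0, 0.006]
ft_force: [0.2, 0.5, 0.8]
finger_gap: 0.2
gripper_force: 0.0
```

servo_tool:
  rows:
    - {"travel": [-0.02, 0, -0.01], "rotation": [0, 0, 0]}
    - {"travel": [-0.035, 0, -0.013], "rotation": [0, 0, 0]}
    - {"travel": [-0.053, 0, -0.013], "rotation": [0, 0, 0]}
    - {"travel": [-0.073, 0, -0.012], "rotation": [0, 0, 0]}
    - {"travel": [-0.093, 0, -0.006], "rotation": [0, 0, 0]}
    - {"travel": [-0.113, 0, 0.003], "rotation": [0, 0, 0]}
    - {"travel": [-0.13, 0, 0.016], "rotation": [0, 0, 0]}
    - {"travel": [-0.147, 0, 0.033], "rotation": [0, 0, 0]}

```text
clock: 19.5
position: [538.7, -50.7, 165.4]
orientation: [0.822, -0.569, -0.0, 0.006]
ft_force: [0.2, -0.4, -0.0]
finger_gap: -0.1
gripper_force: 0.0
```

servo_tool:
  rows:
    - {"travel": [-0.008, 0, 0.015], "rotation": [0, 0, 0]}
    - {"travel": [-0.014, 0, 0.03], "rotation": [0, 0, 0]}
    - {"travel": [-0.018, 0, 0.042], "rotation": [0, 0, 0]}
    - {"travel": [-0.018, 0, 0.052], "rotation": [0, 0, 0]}
    - {"travel": [-0.018, 0, 0.06], "rotation": [0, 0, 0]}
    - {"travel": [-0.018, 0, 0.062], "rotation": [0, 0, 0]}

```text
clock: 20.25
position: [536.8, -46.2, 147.0]
orientation: [0.822, -0.569, -0.0, 0.006]
ft_force: [0.0, -0.2, 0.4]
finger_gap: 0.2
gripper_force: 0.0
```

servo_tool:
  rows:
    - {"travel": [0, 0, 0.005], "rotation": [0, 0, 0]}
    - {"travel": [0, 0, 0.008], "rotation": [0, 0, 0]}
    - {"travel": [0, 0, 0.01], "rotation": [0, 0, 0]}
    - {"travel": [0, 0, 0.01], "rotation": [0, 0, 0]}

```text
clock: 20.75
position: [537.1, -46.2, 144.9]
orientation: [0.822, -0.569, 0.001, 0.006]
ft_force: [-2.2, 1.5, 7.0]
finger_gap: -0.1
gripper_force: 3.4
```

servo_tool:
  rows:
    - {"travel": [0, 0, 0.003], "rotation": [0, 0, 0]}
    - {"travel": [0, 0, 0.005], "rotation": [0, 0, 0]}
    - {"travel": [0, 0, 0.005], "rotation": [0, 0, 0]}

```text
clock: 21.12
position: [537.5, -46.2, 144.8]
orientation: [0.822, -0.569, 0.001, 0.006]
ft_force: [-3.7, 1.2, 16.7]
finger_gap: 0.0
gripper_force: 8.4
```

servo_tool:
  rows:
    - {"travel": [0, 0, -0.03], "rotation": [0, 0, 0]}
    - {"travel": [0, 0, -0.12], "rotation": [0, 0, 0]}
    - {"travel": [0, 0, -0.2], "rotation": [0, 0, 0]}
    - {"travel": [0, 0, -0.2], "rotation": [0, 0, 0]}
  hand: -1

```text
clock: 21.62
position: [537.8, -45.8, 204.0]
orientation: [0.822, -0.569, 0.001, 0.006]
ft_force: [-0.9, 0.8, 0.2]
finger_gap: 72.4
gripper_force: 0.0
```

```bash
python3 - <<'E'
from path import *
s=r.sense();print(s["position"],s["q"],s["ft_force"],s["finger_gap"])
a=r.snapshot("scene");b=r.snapshot("wrist");i=r.camera_info("wrist")
C0=np.array([539,-49,120]);q=[C0+sx*21*h+sy*21*u for sx,sy in((1,1),(1,-1),(-1,-1),(-1,1))]+[C0+32*u]
for k in project(i,q): cv2.circle(b,tuple(int(v) for v in k),3,(0,0,255),1)
o=np.zeros((400,800,3),np.uint8);o[:,:300]=cv2.resize(a[130:230,180:255],(300,400));o[:375,300:]=cv2.resize(b,(500,375));cv2.imwrite("pics/c7.png",o);print(project(i,q))
E
```

```text
[537.8  -45.77 203.97] [-0.3   0.39  1.53 -0.01  1.22  2.49] [-0.85  0.8   0.22] 72.44559764627068
[[217.95 228.75]
 [216.77 168.78]
 [281.09 169.28]
 [278.98 229.09]
 [248.39 243.6 ]]
```

View pics/c7.png

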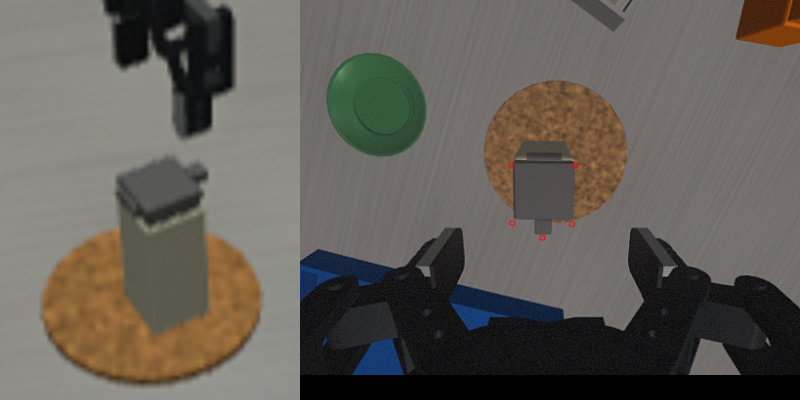

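The crops show the cap fully shut with its tab at (543,228), the bottle upright on the trivet, and the open fingers centred on it (x≈546 against 544). Regrasp from above.

servo_tool:
  rows:
    - {"travel": [0.012, 0, 0.1], "rotation": [0, 0, 0]}
    - {"travel": [0.012, 0, 0.22], "rotation": [0, 0, 0]}
    - {"travel": [0.012, 0, 0.32], "rotation": [0, 0, 0]}
    - {"travel": [0.012, 0, 0.37], "rotation": [0, 0, 0]}
    - {"travel": [0.012, 0, 0.38], "rotation": [0, 0, 0]}
    - {"travel": [0.012, 0, 0.38], "rotation": [0, 0, 0]}
  hand: -1

```text
clock: 22.48
position: [538.0, -50.2, 89.2]
orientation: [0.822, -0.569, 0.0, 0.006]
ft_force: [-0.3, 0.9, 0.2]
finger_gap: 85.6
gripper_force: 0.0
```

servo_tool:
  rows:
    - {"travel": [0, 0, 0], "rotation": [0, 0, 0]}
    - {"travel": [0, 0, 0], "rotation": [0, 0, 0]}
    - {"travel": [0, 0, 0], "rotation": [0, 0, 0]}
    - {"travel": [0, 0, 0], "rotation": [0, 0, 0]}
    - {"travel": [0, 0, 0], "rotation": [0, 0, 0]}
    - {"travel": [0, 0, 0], "rotation": [0, 0, 0]}
  hand: 0.9

```text
clock: 23.22
position: [538.2, -50.3, 89.4]
orientation: [0.822, -0.569, 0.001, 0.006]
ft_force: [0.0, 0.2, 5.5]
finger_gap: 43.5
gripper_force: 57.3
```

servo_tool:
  rows:
    - {"travel": [0, 0, -0.06], "rotation": [0, 0, 0]}
    - {"travel": [0, 0, -0.2], "rotation": [0, 0, 0]}
    - {"travel": [0, 0, -0.36], "rotation": [0, 0, 0]}
    - {"travel": [0, 0, -0.52], "rotation": [0, 0, 0]}
    - {"travel": [0, 0, -0.58], "rotation": [0, 0, 0]}
    - {"travel": [0, 0, -0.58], "rotation": [0, 0, 0]}

```text
clock: 23.98
position: [538.9, -48.3, 263.0]
orientation: [0.822, -0.569, 0.0, 0.006]
ft_force: [1.0, -0.2, -3.6]
finger_gap: 43.6
gripper_force: 58.3
```

```bash
python3 - <<'E'
from path import *
s=r.sense();print(s["position"],s["q"],s["ft_force"],s["finger_gap"])
rx=np.array([.975,-.223,0]);M=MX(np.cross(-rx,(0,0,-1)),(0,0,-1));print(M)
for p in [(513,-380,265)]: print(*plan(s,p,M), ik(np.array(p),M,np.array([-.8,.5,1.4,0,1.2,2.5])))
print(R.from_quat(s["orientation"]).as_matrix())
E
```

```text
[538.93 -48.32 262.96] [-0.3   0.35  1.43 -0.01  1.36  2.48] [ 0.97 -0.21 -3.63] 43.61469146039942
[[-0.22 -0.97  0.  ]
 [-0.97  0.22  0.  ]
 [-0.    0.   -1.  ]]
[1.   0.47 0.01] [ 0.01 -0.01  0.37] (array([-0.82,  0.57,  1.1 ,  0.  ,  1.48,  2.55]), np.float64(5.486834961115321e-15))
[[ 0.35 -0.94 -0.01]
 [-0.94 -0.35 -0.01]
 [ 0.01  0.01 -1.  ]]
```

servo_tool:
  rows:
    - {"travel": [0.1, 0.05, 0], "rotation": [0, 0, 0.06]}
    - {"travel": [0.25, 0.12, 0], "rotation": [0.01, -0.01, 0.14]}
    - {"travel": [0.4, 0.18, 0], "rotation": [0.01, -0.01, 0.22]}
    - {"travel": [0.55, 0.25, 0], "rotation": [0.01, -0.01, 0.3]}
    - {"travel": [0.7, 0.32, 0], "rotation": [0.01, -0.01, 0.37]}
    - {"travel": [0.8, 0.37, 0], "rotation": [0.01, -0.01, 0.37]}
    - {"travel": [0.8, 0.37, 0], "rotation": [0.01, -0.01, 0.37]}
    - {"travel": [0.8, 0.37, 0], "rotation": [0.01, -0.01, 0.37]}

```text
clock: 24.98
position: [519.3, -311.3, 264.0]
orientation: [-0.625, 0.781, 0.002, 0.005]
ft_force: [0.1, 0.2, -3.4]
finger_gap: 43.5
gripper_force: 58.1
```

```bash
python3 - <<'E'
from path import *
i=r.camera_info("wrist");b=r.snapshot("wrist");cv2.imwrite("pics/w8.png",b);s=r.sense();print(s["position"],s["finger_gap"])
hsv=cv2.cvtColor(b,cv2.COLOR_BGR2HSV)
m=(hsv[...,0]<20)&(hsv[...,1]>100)&(hsv[...,2]>60)
m=cv2.morphologyEx(m.astype(np.uint8),cv2.MORPH_OPEN,np.ones((3,3)))
print("pad pred px",project(i,[[513,-380,7]]))
for c in big(m,4):
    e=cv2.minEnclosingCircle(c);M_=cv2.moments(c)
    if M_["m00"]>50:print(M_["m00"],e,cv2.boundingRect(c),plane(i,[e[0],(M_["m10"]/M_["m00"],M_["m01"]/M_["m00"])],7)[:,:2], "diam mm",2*e[1]*np.linalg.norm(plane(i,[e[0]],7)-plane(i,[(e[0][0]+1,e[0][1])],7)))
print("rim px",project(i,np.array([[589.8,-209.7,45],[538.4,-425.9,45],[468.7,-409.3,45]])).round())
E
```

```text
[ 519.44 -311.01  264.51] 43.46960583266313
pad pred px [[244.42  98.53]]
3815.0 ((379.5, 182.0), 43.40804672241211) (340, 148, 80, 71) [[ 371.39 -245.94]
 [ 371.   -245.08]] diam mm 109.48152030334359
1250.5 ((242.89682006835938, 97.35185241699219), 20.8504638671875) (223, 77, 40, 42) [[ 514.42 -381.67]
 [ 514.89 -381.52]] diam mm 48.15163403971688
780.0 ((237.5, 174.5), 27.064836502075195) (211, 151, 54, 32) [[ 541.73 -293.93]
 [ 540.78 -308.17]] diam mm 66.68240114333184
rim px [[213. 257.]
 [209.  58.]
 [280.  59.]]
```

The pad is measured at (514.5, -381.6) with a 48.15 mm diameter, which matches the given size. Move over it and check.

```bash
python3 - <<'E'
from path import *
s=r.sense();M=MX(np.cross((-.975,.223,0),(0,0,-1)),(0,0,-1))
print(plan(s,(514.3,-382.5,264),M)[0]*1,plan(s,(514.3,-382.5,264),M)[1].round(3)); np.set_printoptions(precision=4); print(plan(s,(514.3,-382.5,264),M))
E
```

```text
[ 0.24 -0.04 -0.  ] [-0.    0.01  0.  ]
(array([ 0.236, -0.036, -0.   ]), array([-0.003,  0.006,  0.002]))
```

servo_tool:
  rows:
    - {"travel": [0.12, -0.02, 0], "rotation": [0, 0.003, 0]}
    - {"travel": [0.236, -0.036, 0], "rotation": [-0.003, 0.006, 0.002]}
    - {"travel": [0.236, -0.036, 0], "rotation": [-0.003, 0.006, 0.002]}
    - {"travel": [0.236, -0.036, 0], "rotation": [-0.003, 0.006, 0.002]}
    - {"travel": [0.236, -0.036, 0], "rotation": [-0.003, 0.006, 0.002]}

```text
clock: 25.65
position: [514.8, -382.2, 265.2]
orientation: [-0.624, 0.782, -0.001, -0.0]
ft_force: [-0.2, 0.2, -4.0]
finger_gap: 43.0
gripper_force: 58.0
```

servo_tool:
  rows:
    - {"travel": [0, 0, 0.12], "rotation": [0, 0, 0]}
    - {"travel": [0, 0, 0.26], "rotation": [0, 0, 0]}
    - {"travel": [0, 0, 0.38], "rotation": [0, 0, 0]}
    - {"travel": [0, 0, 0.46], "rotation": [0, 0, 0]}
    - {"travel": [0, 0, 0.52], "rotation": [0, 0, 0]}
    - {"travel": [0, 0, 0.55], "rotation": [0, 0, 0]}
    - {"travel": [0, 0, 0.56], "rotation": [0, 0, 0]}
    - {"travel": [0, 0, 0.57], "rotation": [0, 0, 0]}

```text
clock: 26.65
position: [514.8, -384.1, 94.8]
orientation: [-0.623, 0.782, -0.002, -0.0]
ft_force: [0.4, 0.6, -3.1]
finger_gap: 43.8
gripper_force: 58.1
```

servo_tool:
  rows:
    - {"travel": [0, 0, 0.006], "rotation": [0, 0, 0]}
    - {"travel": [0, 0, 0.012], "rotation": [0, 0, 0]}
    - {"travel": [0, 0, 0.018], "rotation": [0, 0, 0]}
    - {"travel": [0, 0, 0.021], "rotation": [0, 0, 0]}

```text
clock: 27.15
position: [514.6, -383.9, 88.4]
orientation: [-0.623, 0.782, -0.001, -0.0]
ft_force: [-1.7, 3.2, 8.2]
finger_gap: 43.4
gripper_force: 59.3
```

servo_tool:
  rows:
    - {"travel": [0, 0, -0.002], "rotation": [0, 0, 0]}
    - {"travel": [0, 0, -0.002], "rotation": [0, 0, 0]}
    - {"travel": [0, 0, -0.002], "rotation": [0, 0, 0]}
    - {"travel": [0, 0, -0.002], "rotation": [0, 0, 0]}
    - {"travel": [0, 0, -0.002], "rotation": [0, 0, 0]}
    - {"travel": [0, 0, -0.002], "rotation": [0, 0, 0]}
  hand: -1

```text
clock: 27.9
position: [514.5, -383.8, 88.3]
orientation: [-0.623, 0.782, -0.001, -0.0]
ft_force: [0.9, 0.0, -0.3]
finger_gap: 85.5
gripper_force: 0.0
```

servo_tool:
  rows:
    - {"travel": [0, 0, -0.1], "rotation": [0, 0, 0]}
    - {"travel": [0, 0, -0.25], "rotation": [0, 0, 0]}
    - {"travel": [0, 0, -0.4], "rotation": [0, 0, 0]}
    - {"travel": [0, 0, -0.5], "rotation": [0, 0, 0]}
    - {"travel": [0, 0, -0.5], "rotation": [0, 0, 0]}
    - {"travel": [0, 0, -0.5], "rotation": [0, 0, 0]}

```text
clock: 28.65
position: [514.1, -383.3, 237.0]
orientation: [-0.623, 0.782, 0.0, -0.001]
ft_force: [0.6, 0.5, -0.9]
finger_gap: 85.2
gripper_force: 0.0
```

```bash
python3 - <<'E'
from path import *
i=r.camera_info("wrist");b=r.snapshot("wrist");s=r.sense();print(s["clock"],s["position"],s["finger_gap"])
# shut lid (dark grey) expected top face centre vs measured, z=7+112
g=cv2.cvtColor(b,cv2.COLOR_BGR2HSV);p=project(i,[[514.5,-382.5,119]])[0];print("pred",p)
m=((g[...,2]<115)&(g[...,1]<40)&(g[...,2]>55)).astype(np.uint8);x,y=p.astype(int);z=np.zeros_like(m);z[max(y-60,0):y+60,x-60:x+60]=m[max(y-60,0):y+60,x-60:x+60]
z=cv2.morphologyEx(z,cv2.MORPH_OPEN,np.ones((17,17)))
for c in big(z,2):
    q=cv2.minAreaRect(c);P=plane(i,cv2.boxPoints(q),119);print(q,P.mean(0),np.linalg.norm(np.diff(P,axis=0),axis=1))
a=r.snapshot("scene");j=r.camera_info("scene");t=r.snapshot("top")
# squat lid: brightness of nozzle at open squat
for cam,im in((j,a),(r.camera_info("top"),t)):
    p=project(cam,[[546.5,-243.7,82]])[0].astype(int);print(p,cv2.cvtColor(im,cv2.COLOR_BGR2GRAY)[p[1]-6:p[1]+6,p[0]-6:p[0]+6].max(),project(cam,[[514.5,-382.5,7],[514.5,-382.5,119]]).round())
cv2.imwrite("pics/final_s.png",a);cv2.imwrite("pics/final_w.png",b)
E
```

```text
28.7 [ 514.09 -383.22  236.72] 85.29313636576359
pred [250.92 191.42]
((248.0, 186.5), (49.0, 58.0), 90.0) [ 515.93 -386.5   119.  ] [44.45 39.77 46.4 ]
[146 197] 197 [[ 98. 216.]
 [ 88. 186.]]
[345 200] 211 [[388. 214.]
 [403. 210.]]
```

```bash
python3 -c "
from plant import r
print(r.sign_off())"
```

```text
the job is handed in; nothing more can be done
None
```

I've handed the job in at about 29 s of the 72 s allowed; no score came back. The tall bottle stands upright with its cap shut on the padded cell's pad, its lid within about 5 mm of the pad's centre, and the squat bottle's cap is open past upright in its own cell. While I turned the wrist after letting go of the tall bottle on the trivet, two wrist joints stopped at their range limits and the force sensor briefly read about 26 N; the bottle showed no measurable shift afterwards.

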